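# Pack the hardness reference blocks away and secure the case

### The job

Take the stack apart: lay every steel reference block flat on the floor of the open aluminium case, side by side and none on another, and pile the three grey spacer plates upright and squarely on one another in the middle of the empty rubber mat, their long sides along the mat's. Once everything is put away, shut the case's lid, then turn the turnbutton fully over it so that its bar points straight across the lid. Leave the meter, the jar and the mug where they are.

Things in the scene. Friction and masses are not known exactly. Their poses are not given: they have to be found in the camera images.
- stack_mat: thin grey rubber mat, 130 x 96 x 3 mm, fixed, on which the stack of plates and blocks stands at the start. Origin at the centre of its underside on the worktop; x along the 130 mm side, z up. Same kind of mat as pile_mat; this one carries the stack.
- pile_mat: thin grey rubber mat, 130 x 96 x 3 mm, fixed, empty at the start: the spacer plates are to be piled on its middle. Origin at the centre of its underside; x along the 130 mm side, z up.
- case: shallow aluminium case with a black-lined floor, fixed; outside 120 (x) x 220 (y) x 40 mm high, walls and floor 5 mm, so inside it is 110 x 210 mm with its floor 5 mm above the worktop. Origin at the centre of its underside; x points to the hinge side (away from the robot), z up. A 30 x 30 x 44 mm bracket at x = -75 mm carries the turnbutton.
- lid (a joint): angle of the case's lid in rad: 0 shut, 1.8 fully open (leaning a little back past upright). A flat aluminium slab 120 x 220 x 8 mm, 0.25 kg, hinged on the case's far (+x) rim, 40 mm above the worktop. It stays open; once pushed past upright (below about 1.4) it sinks shut by its own weight in a few seconds (damped hinge).
- lid_hinge (a point): middle of the hinge line of the lid, which runs along the case's y axis; fixed to the lid: x of its frame points from the free edge to the hinge, z is the normal of the lid's outer face.
- lid_edge (a point): middle of the lid's free edge, 120 mm from the hinge, mid-thickness.
- latch (a joint): angle of the turnbutton in rad: 0 its bar lies along the case's front wall (free), 1.57 its bar points straight over the lid (secured). It turns clockwise seen from above about an upright axis, against slight steady friction (0.05 N m), and stays where it is left; stop at 1.57. It starts at 0 to 0.25.
- latch_grip (a point): point to grip the turnbutton: on its turning axis, in the middle of the upper part of its upright steel wing, 69 mm above the worktop. The wing is 10 mm thick, 28 mm long and 22 mm tall (57 to 79 mm above the worktop); the flat bar below it is 14 mm wide, 6 mm thick and reaches 34 mm from the axis. The point's frame turns with it: y along the wing and bar, x across the wing (the way to pinch), z up.
- plate1: grey plastic spacer plate: a flat plate 100 (x) x 64 (y) x 6 mm carried 24 mm high by two rails (each 100 x 5 mm, running along x at y = -25 and +25 mm, so that the plate's edge overhangs them by 4.5 mm); total height 30 mm, 0.11 kg. Origin at the centre of the underside of the rails; z up. Can be pinched across the 64 mm by the plate's edges. Plates stand on one another with a pitch of 30 mm. plate1 is lowest in the stack, plate3 highest.
- plate2: grey plastic spacer plate: a flat plate 100 (x) x 64 (y) x 6 mm carried 24 mm high by two rails (each 100 x 5 mm, running along x at y = -25 and +25 mm, so that the plate's edge overhangs them by 4.5 mm); total height 30 mm, 0.11 kg. Origin at the centre of the underside of the rails; z up. Can be pinched across the 64 mm by the plate's edges. Plates stand on one another with a pitch of 30 mm. plate1 is lowest in the stack, plate3 highest.
- plate3: grey plastic spacer plate: a flat plate 100 (x) x 64 (y) x 6 mm carried 24 mm high by two rails (each 100 x 5 mm, running along x at y = -25 and +25 mm, so that the plate's edge overhangs them by 4.5 mm); total height 30 mm, 0.11 kg. Origin at the centre of the underside of the rails; z up. Can be pinched across the 64 mm by the plate's edges. Plates stand on one another with a pitch of 30 mm. plate1 is lowest in the stack, plate3 highest.
- block1: ground steel hardness reference block, 52 (x) x 34 (y) x 18 (z) mm, about 0.25 kg, with a few small dots on one face. Origin at its centre. May be absent. At the start block1 lies on stack_mat under plate1, its long side along the plate's.
- block2: ground steel hardness reference block, 52 (x) x 34 (y) x 18 (z) mm, about 0.25 kg, with a few small dots on one face. Origin at its centre. May be absent. At the start block2 lies on top of plate1, under plate2, its long side along the plate's.
- block3: ground steel hardness reference block, 52 (x) x 34 (y) x 18 (z) mm, about 0.25 kg, with a few small dots on one face. Origin at its centre. May be absent. At the start block3 lies on top of plate2, under plate3, its long side along the plate's.
- block4: ground steel hardness reference block, 52 (x) x 34 (y) x 18 (z) mm, about 0.25 kg, with a few small dots on one face. Origin at its centre. May be absent. At the start block4 lies on top of plate3, its long side along the plate's.
- meter: bystander: white thermo-hygrometer standing on the worktop, 75 mm wide, 100 mm tall; origin at the centre of its underside
- jar: bystander: closed jar, 50 mm diameter, 90 mm tall; origin at the centre of its underside
- cup: bystander: white mug, 70 mm diameter, 85 mm tall; origin at the centre of its underside
Things that resemble listed ones, but are neither listed nor needed, are in the scene too. What is shaped like the block4 but orange, pink or yellow is not meant.

How it is judged:
On the way, in this order (a step that is already met when the one before it is completed fails the run):
1. every block lies flat in the case and the three plates are piled on the empty mat (x of block1 in the frame of case between -0.055 and 0.055 m and y of block1 in the frame of case between -0.105 and 0.105 m and z of block1 in the frame of case between 0.008 and 0.019 m and x of block2 in the frame of case between -0.055 and 0.055 m and y of block2 in the frame of case between -0.105 and 0.105 m and z of block2 in the frame of case between 0.008 and 0.019 m and x of block3 in the frame of case between -0.055 and 0.055 m and y of block3 in the frame of case between -0.105 and 0.105 m and z of block3 in the frame of case between 0.008 and 0.019 m and x of block4 in the frame of case between -0.055 and 0.055 m and y of block4 in the frame of case between -0.105 and 0.105 m and z of block4 in the frame of case between 0.008 and 0.019 m and horizontal distance between each of plate1, plate2, plate3 and pile_mat below 0.02 m and angle between each of plate1, plate2, plate3's own z axis and vertical below 0.1 rad and angle between the x axis of each of plate1, plate2, plate3 and the x axis of pile_mat, either way round below 0.2 rad and linear speed of each of block1, block2, block3, block4, plate1, plate2, plate3 below 0.02 m/s), for 0.2 s.
2. the lid is shut (value of joint lid below 0.06 rad), for 0.2 s.
3. the turnbutton is turned over the lid (value of joint lid below 0.06 rad and value of joint latch above 1.3 rad), for 0.2 s.
At the end, for the whole second after the job is handed in: Blocks flat on the case floor; plates upright (0.1 rad), centres within 20 mm of the middle of pile_mat, long sides within 0.2 rad of the mat's; lid shut (below 0.06 rad); turnbutton past 1.3 rad; all at rest (all of step 1 and all of step 3); the robot touches nothing.
It fails at once if the meter is moved more than 30 mm (distance of meter from where it was at the start of the episode above 0.03 m).
It fails at once if the jar is moved more than 30 mm (distance of jar from where it was at the start of the episode above 0.03 m).
It fails at once if the cup is moved more than 30 mm (distance of cup from where it was at the start of the episode above 0.03 m).
Of block1, block2, block3, block4 only 2 to 4 are there at a start; the rules pass over those that are not, and their reading is None.
At some moment in a run one of block1, block2, block3, block4 may be knocked a few centimetres aside while the robot is not near it.
Once in a run the grip may slacken for a moment while it holds something.
It also fails if it takes over 210 s, if anything falls off the work surface, if the arm or the gripper's body presses on something with over 40 N, if the wrist force passes 120 N, or if a joint passes its speed limit or range.

### The arm

A 6-joint arm with a two-finger parallel gripper is mounted at the origin on the work surface. World frame = base frame: x ahead of the robot, y to its left, z up, the work surface at z = 0. Lengths are in m, angles in rad, forces in N, time in s.
With the tool pointing down it reaches from about 0.35 to 0.775 m from the base axis. Payload 5.5 kg.
Tool frame: the origin (TCP) lies midway between the tips of the shut fingers; the grasp point (between the pads) lies 19 mm behind it; z points along the fingers, y is the direction in which the jaws open and shut (so a half turn about z gives the same grasp; the last joint's range is limited). The gripper opens to 85 mm and grips with 20 to 120 N. Pads are 22 mm wide; open, the fingers measure 114 mm over their backs; the gripper's body (76 mm by 85 mm) begins 54 mm behind the grasp point. The pads swing forward as they close: fully open they stand 13 mm farther back than shut.
Start: joints at [-1.262, 0.313, 0.046, 1.304, 0, 1.431], TCP at [0.249, -0.518, 0.211] pointing down, gripper open.
Joint ranges: [-2.76, 2.76], [-0.86, 1.69], [-1.03, 1.26], [-2.2, 2.34], [-1.47, 1.5], [-3.14, 3.14]. Speed limits (rad/s): [2.57, 2.57, 3.14, 3.14, 3.14, 3.14].

### API

Orientations are given as a unit quaternion [x, y, z, w].
In Python, from station import get_obs, cams, ctrl, nets gives the robot as it stands. The module is installed in compiled form; this text tells all that it offers.
- The arm moves only by the tool jog_arm, never from a script. Its argument "targets" is a list of rows, each an object of numbers: "tx", "ty", "tz": the shift along the tool's x, y, z in cm; "rx", "ry", "rz": the turn, a rotation vector about the tool's x, y, z in rad; "fingers": the opening, from 0 (shut) to 1 (fully open). A call has 1 to 8 rows; each row shifts and turns the pose as measured when the row begins, along the tool's axes as they then stand; what a row does not reach is not made up. A row lasts 1/8 s, in which the tool goes at most 62.5 mm and 10.7 degrees, less where a joint would pass 70% of its speed; a pose out of reach is approached as far as the arm can. A call is refused whole if a number of a shift passes 6.25 or a number of a turn 0.188, either way. A call with a gripper value outside its range is refused whole. The fingers move at their own pace and stop on an object; "grip_force" is the grip in N (left out, the last holds). Time passes only in rows, so rows that do not move let the fingers close. It gives the time, the measured TCP pose, the force and the opening at its end, in the units of the state.
- get_obs(): the state, without advancing time (a new reading comes with each control period).
- cams.grab_frame(name): name is "side" or "top" or "wrist"; returns (picture, depth): 480x640x3 uint8, blue, green, red; 480x640 float32, m along the optical axis (not along the pixel's ray), 0 where there is no reading.
- cams.camera_model(name): a dict with "mtx" (3x3 intrinsics, pixels), "k1" (the pictures are not rectified: a ray, as slopes to the right and down, at radius r is drawn at 1 + k1 r^2 times it, then the intrinsics apply), "R" (3x3) and "t" (3): a world point X has camera coordinates R X + t. Camera axes: x right, y down, z forward; pixel columns grow to the right and rows downward; lengths in m; the calibration is good to about 2 mm. A picture is of the moment at which its call begins: read the wrist's pose just before it. camera_model takes no time and is no camera call; for the wrist camera it gives the pose at the moment of the call.
- ctrl.finish_job(): hands the job in, once; it reports no verdict.
Trained networks look in the newest picture that a camera, given by its name, has taken for a name from the list of things; names that differ only in an ending like _2 or _b are one class to them, and where a whole thing is asked for, a point or a joint stands for the part that bears it (a point fixed in the world has none). Each returns a list of dicts, best first, with "p" (0 to 1); they miss things now and then, are a little off and sometimes report something else, mostly with a low value. They report only what shows in the picture. A call takes as long as a camera call. They do not tell look-alikes from the thing itself.
- nets.find_in(camera, thing): "extent" ([left, top, right, bottom] in pixels, round what is visible of it).
The state is a dict: "t": time; "q": joint angles; "qvel": joint speeds; "tau": joint torques, N m; "position": TCP position; "eef_rot": TCP orientation; "force": force on the tool from outside, world axes, zero at the start; "wrist_torque": the same for the moment, N m; "finger_gap": finger opening in m.
Only numpy, scipy, OpenCV 4.12 (cv2) and the standard library are available. Lean on these libraries where they do the work, as an engineer would, in place of code of your own. Each camera call takes 0.05 s, during which the arm holds its last target. There are 200 camera calls.

## Working session

There is one attempt and no reset: what is moved stays moved. The work goes in short steps, Python scripts to look and compute and a tool call to move; the robot and the scene stay as the last step left them, time stands still between calls to the robot, and variables do not carry over. Pictures are saved under pics/ and viewed, about 12 in all and at most 16, crops included, and the job is handed in when it is done.

Besides the shell and the picture viewer there is one more tool, called after "Request:" as a command line: name --argument value ..., lists and objects as JSON in quotes. jog_arm: Moves the arm, as the interface text tells. Its arguments: {"type":"object","properties":{"targets":{"type":"array","items":{"type":"object","properties":{"tx":{"type":"number"},"ty":{"type":"number"},"tz":{"type":"number"},"rx":{"type":"number"},"ry":{"type":"number"},"rz":{"type":"number"},"fingers":{"type":"number"}}}},"grip_force":{"type":"number"}},"required":["targets"]}

```bash
mkdir -p pics; cat > h.py <<'E'
import numpy as np, cv2
from station import get_obs, cams, ctrl, nets
from scipy.spatial.transform import Rotation as Rn
def cloud(name):
    m=cams.camera_model(name); img,d=cams.grab_frame(name)
    K=np.array(m["mtx"]);R=np.array(m["R"]);t=np.array(m["t"])
    v,u=np.mgrid[0:480,0:640]
    p=cv2.undistortPoints(np.stack([u,v],-1).reshape(-1,1,2).astype(float),K,np.array([m["k1"],0,0,0.])).reshape(480,640,2)
    c=np.concatenate([p*d[...,None],d[...,None]],-1)
    w=(c-t)@R
    w[d==0]=np.nan
    return img,w
def pix(name,X):
    m=cams.camera_model(name)
    return cv2.projectPoints(np.atleast_2d(X).astype(float),cv2.Rodrigues(np.array(m["R"]))[0],np.array(m["t"]),np.array(m["mtx"]),np.array([m["k1"],0,0,0.]))[0].reshape(-1,2)
E
python3 - <<'E'
from h import *
for n in ["top","side"]:
    img,w=cloud(n); cv2.imwrite(f"pics/{n}0.png",img); np.save(f"{n}0.npy",w)
    m=cams.camera_model(n);print(n,np.round(-np.array(m["R"]).T@m["t"],3))
    for th in ["stack_mat","pile_mat","case","lid","latch","plate3","block4","meter","jar","cup"]:
        for r in nets.find_in(n,th)[:4]:
            e=r["extent"]; c=[int((e[0]+e[2])/2),int((e[1]+e[3])/2)]
            print(th,round(r["p"],2),np.round(e),np.round(w[min(c[1],479),min(c[0],639)],3))
print(get_obs())
E
```

```text
top [0.397 0.073 1.022]
stack_mat 0.59 [449. 234. 491. 293.] [ 0.498 -0.242  0.09 ]
pile_mat 0.7 [360. 248. 405. 298.] [ 0.484 -0.066  0.003]
case 0.7 [450. 234. 491. 291.] [ 0.5   -0.241  0.094]
lid 0.61 [182. 187. 295. 225.] [0.618 0.25  0.111]
latch 0.55 [232. 276. 256. 285.] [0.462 0.237 0.079]
plate3 0.8 [464. 232. 498. 279.] [ 0.513 -0.259  0.112]
plate3 0.63 [458. 240. 480. 284.] [ 0.502 -0.24   0.09 ]
plate3 0.58 [462. 238. 492. 286.] [ 0.499 -0.253  0.101]
plate3 0.52 [334. 137. 377. 168.] [ 0.749 -0.001  0.076]
block4 0.88 [453. 309. 482. 334.] [ 0.375 -0.253  0.02 ]
block4 0.74 [335. 133. 375. 168.] [ 0.75  -0.     0.085]
block4 0.66 [479. 247. 494. 275.] [ 0.502 -0.269  0.11 ]
block4 0.61 [503. 211. 526. 226.] [ 0.611 -0.377  0.019]
meter 0.93 [336. 136. 374. 166.] [ 0.75  -0.001  0.078]
jar 0.2 [448. 237. 492. 290.] [ 0.498 -0.242  0.09 ]
cup 0.57 [120. 198. 164. 251.] [0.597 0.498 0.007]
cup 0.54 [460. 238. 492. 283.] [ 0.505 -0.255  0.09 ]
side [ 0.366 -1.178  0.784]
stack_mat 0.87 [278. 326. 340. 354.] [ 0.505 -0.299  0.016]
pile_mat 0.95 [264. 274. 317. 300.] [ 0.492
[... 632 characters left out ...]
64. 277. 320. 304.] [ 0.495 -0.081  0.001]
{'t': 1.1, 'q': array([-1.26160659e+00,  3.13217085e-01,  4.61045433e-02,  1.30358409e+00,
       -2.72524284e-06,  1.43122113e+00]), 'qvel': array([ 0.00042765,  0.00069376, -0.00037922,  0.00104106, -0.00122792,
        0.00293047]), 'tau': array([-1.35323273e-03, -4.80475760e+01,  2.98819757e+01,  2.33577230e-04,
       -3.34753977e-04,  7.70720959e-06]), 'position': array([ 0.24948482, -0.51811376,  0.21091532]), 'eef_rot': array([9.74931695e-01, 2.22504356e-01, 2.86454208e-06, 4.97826120e-05]), 'force': array([ 0.87696498,  0.26052856, -0.66820341]), 'wrist_torque': array([0.03051633, 0.01961818, 0.0015234 ]), 'finger_gap': 0.08571927177317154}
```

View pics/top0.png

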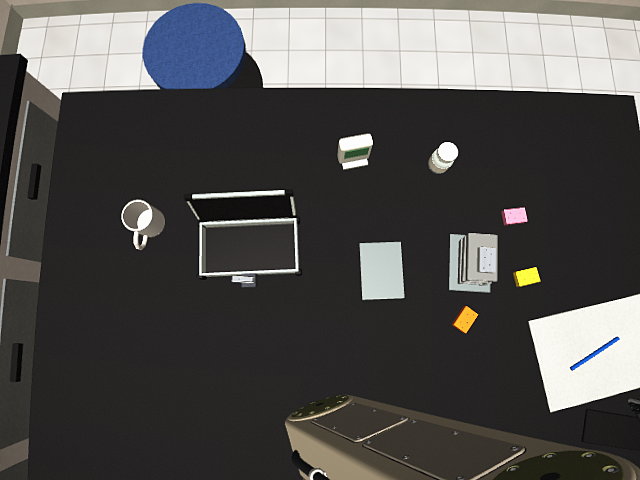

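View pics/side0.png

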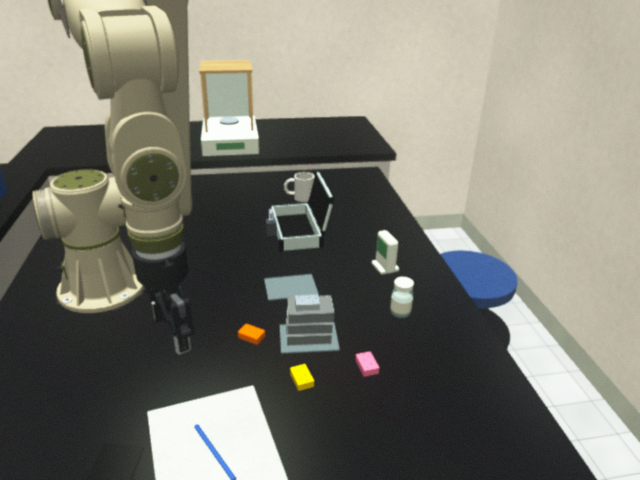

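The top view shows the stack at about (472,262), the empty mat at (382,270), and the open case at (250,247) with its turnbutton at (244,281). The meter is at (355,150), the jar at (443,157) and the mug at (143,218).
Block look-alikes are orange (465,319), yellow (527,277) and pink (514,215). The grey steel block on top of the stack at (487,259) is the one I want. Next I'll get exact geometry and a close crop.

```bash
cat >> h.py <<'E'
def rect(pts,zlab=""):
    (c,s,a)=cv2.minAreaRect((pts[:,:2]*1000).astype(np.float32))
    if s[0]<s[1]: s=(s[1],s[0]); a+=90
    a=(a+90)%180-90
    print(zlab,"c",np.round(c,1),"size",np.round(s,1),"long-axis deg",round(a,1),"z",round(float(np.median(pts[:,2]))*1000,1),"n",len(pts))
    return c,s,a
def sel(w,lo,hi,cx,cy,r):
    with np.errstate(invalid='ignore'):
        return (w[...,2]>lo)&(w[...,2]<hi)&(np.abs(w[...,0]-cx)<r)&(np.abs(w[...,1]-cy)<r)
def big(m):
    n,l,s,_=cv2.connectedComponentsWithStats(m.astype(np.uint8)); return l==1+np.argmax(s[1:,4])
E
python3 - <<'E'
from h import *
w=np.load("top0.npy"); img=cv2.imread("pics/top0.png")
rect(w[big(sel(w,.103,.13,.5,-.26,.1))],"block4")
rect(w[big(sel(w,.08,.101,.5,-.26,.1))],"plate3")
rect(w[big(sel(w,.033,.045,.54,.24,.14))],"case rim")
rect(w[sel(w,.072,.085,.46,.24,.04)],"wing")
rect(w[big(sel(w,.046,.056,.46,.24,.06))],"bar")
g=img.min(2)>110
rect(w[big(sel(w,-.01,.012,.49,-.07,.1)&g)],"pile mat")
rect(w[(sel(w,-.01,.012,.49,-.24,.1)&g)],"stack mat vis")
s=sel(w,.0,.13,.5,-.26,.1); 
print(np.histogram(w[s][:,2],bins=np.arange(0,.13,.006)))
a=cv2.resize(img[215:345,440:540],None,fx=4,fy=4,interpolation=cv2.INTER_CUBIC)
b=cv2.resize(cv2.imread("pics/side0.png")[280:365,265:350],None,fx=4.5,fy=4.5,interpolation=cv2.INTER_CUBIC)
H=max(a.shape[0],b.shape[0]);o=np.zeros((H,a.shape[1]+b.shape[1],3),np.uint8);o[:a.shape[0],:a.shape[1]]=a;o[:b.shape[0],a.shape[1]:]=b
cv2.imwrite("pics/crop1.png",o);print(o.shape)
E
```

```text
block4 c [ 503.9 -272. ] size [52.9 36.3] long-axis deg -3.9 z 110.1 n 447
plate3 c [ 511.9 -268.7] size [101.9  65.4] long-axis deg -4.6 z 92.3 n 944
case rim c [535.4 238.6] size [231.9 143. ] long-axis deg -86.8 z 39.5 n 968
wing c [465.5 234.9] size [25.   9.7] long-axis deg 82.3 z 78.3 n 59
bar c [466.4 257.6] size [8.  6.3] long-axis deg 45.4 z 54.1 n 8
pile mat c [491.4 -64.6] size [130.7  97.2] long-axis deg 1.6 z 2.6 n 2366
stack mat vis c [ 508.4 -269.5] size [130.8  95.5] long-axis deg -3.5 z 2.4 n 732
(array([2456,   57,   28,   10,   29,  137,   35,   12,    1,   28,  167,
         43,   21,    1,   79,  833,   35,   58,  391,    3,    0]), array([0.   , 0.006, 0.012, 0.018, 0.024, 0.03 , 0.036, 0.042, 0.048,
       0.054, 0.06 , 0.066, 0.072, 0.078, 0.084, 0.09 , 0.096, 0.102,
       0.108, 0.114, 0.12 , 0.126]))
(520, 782, 3)
```

View pics/crop1.png

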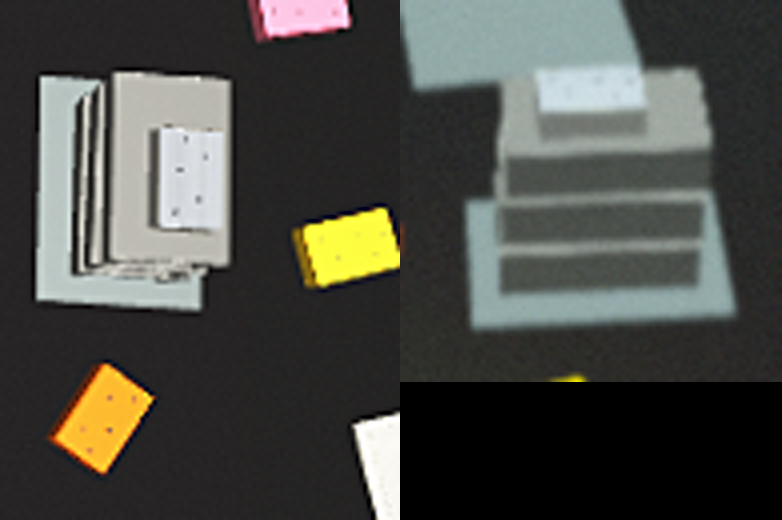

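The crop confirms that the grey steel block with dots lies on plate3, with yellow, orange and pink decoys around it. It shows three plates. I'll add a move planner and then reach for block4.

```bash
cat > plan.py <<'E'
# python3 plan.py x,y,z,psi_deg ... (mm) : rows through waypoints, tool pointing down, psi = heading of tool x
import sys; from h import *
o=get_obs(); p=np.array(o["position"]); R=Rn.from_quat(o["eef_rot"])
print("t",round(o["t"],2),"gap",round(o["finger_gap"]*1000,1),"at",np.round(p*1000,1),"psi",np.round(np.degrees(np.arctan2(*R.as_matrix()[[1,0],0])),1),"F",np.round(o["force"],1),"q6",round(o["q"][5],2))
for a in sys.argv[1:]:
    f=a.split(","); st=float(f[4]) if len(f)>4 else 50
    g=np.array([float(v) for v in f[:3]])/1000; G=Rn.from_euler("z",float(f[3]),degrees=True)*Rn.from_quat([1,0,0,0])
    d=np.linalg.norm(g-p); rv=(R.inv()*G).as_rotvec(); n=max(1,int(np.ceil(max(d*1000/st,np.abs(rv).max()/.17))))
    q0,R0=p,R
    for k in range(1,n+1):
        pk=q0+(g-q0)*k/n; Rk=R0*Rn.from_rotvec(rv*k/n)
        s=R.inv().apply(pk-p)*100; r=(R.inv()*Rk).as_rotvec()
        print("{"+",".join(f'"{m}":{v:.2f}' for m,v in zip(["tx","ty","tz","rx","ry","rz"],[*s,*r]) if abs(v)>=.01)+"}",end=",")
        p,R=pk,Rk
    print(" #",n)
E
python3 plan.py 504,-272,200,-4 504,-272,150,-4,30
```

```text
t 1.1 gap 85.7 at [ 249.5 -518.1  210.9] psi 25.7 F [ 0.9  0.3 -0.7] q6 1.43
{"tx":4.20,"ty":-1.39,"tz":0.14,"rz":0.06},{"tx":4.10,"ty":-1.66,"tz":0.14,"rz":0.06},{"tx":3.99,"ty":-1.92,"tz":0.14,"rz":0.06},{"tx":3.85,"ty":-2.18,"tz":0.14,"rz":0.06},{"tx":3.70,"ty":-2.42,"tz":0.14,"rz":0.06},{"tx":3.54,"ty":-2.66,"tz":0.14,"rz":0.06},{"tx":3.36,"ty":-2.88,"tz":0.14,"rz":0.06},{"tx":3.17,"ty":-3.09,"tz":0.14,"rz":0.06}, # 8
{"tz":2.50},{"tz":2.50}, # 2
```

Request:
jog_arm --targets '[{"tx": 4.2, "ty": -1.4, "tz": 0.1, "rz": 0.065, "fingers": 0.62}, {"tx": 4.1, "ty": -1.7, "tz": 0.1, "rz": 0.065}, {"tx": 4.0, "ty": -1.9, "tz": 0.1, "rz": 0.065}, {"tx": 3.9, "ty": -2.2, "tz": 0.1, "rz": 0.065}, {"tx": 3.7, "ty": -2.4, "tz": 0.1, "rz": 0.065}, {"tx": 3.5, "ty": -2.7, "tz": 0.1, "rz": 0.065}, {"tx": 3.4, "ty": -2.9, "tz": 0.1, "rz": 0.065}, {"tx": 3.2, "ty": -3.1, "tz": 0.1, "rz": 0.065}]'

```text
$.targets[0]: bad value
```

```bash
python3 - <<'E'
from h import *
img,w=cloud("wrist"); cv2.imwrite("pics/w1.png",img)
rect(w[big(sel(w,.103,.13,.5,-.26,.1))],"block4")
rect(w[big(sel(w,.08,.101,.5,-.26,.1))],"plate3")
E
python3 plan.py 504,-272,145,-4 504,-272,94,-4,20
```

```text
t 1.15 gap 85.5 at [ 249.5 -518.1  210.9] psi 25.7 F [0.4 0.6 0.3] q6 1.43
{"tx":4.20,"ty":-1.39,"tz":0.82,"rz":0.06},{"tx":4.10,"ty":-1.66,"tz":0.82,"rz":0.06},{"tx":3.99,"ty":-1.92,"tz":0.82,"rz":0.06},{"tx":3.85,"ty":-2.18,"tz":0.82,"rz":0.06},{"tx":3.70,"ty":-2.42,"tz":0.82,"rz":0.06},{"tx":3.54,"ty":-2.66,"tz":0.82,"rz":0.06},{"tx":3.36,"ty":-2.88,"tz":0.82,"rz":0.06},{"tx":3.17,"ty":-3.09,"tz":0.82,"rz":0.06}, # 8
{"tz":1.70},{"tz":1.70},{"tz":1.70}, # 3Traceback (most recent call last):
  File "<stdin>", line 3, in <module>
  File "h.py", line 26, in big
    n,l,s,_=cv2.connectedComponentsWithStats(m.astype(np.uint8)); return l==1+np.argmax(s[1:,4])
                                                                              ~~~~~~~~~^^^^^^^^^
    return _wrapfunc(a, 'argmax', axis=axis, out=out, **kwds)
    return bound(*args, **kwds)
ValueError: attempt to get argmax of an empty sequence
```

View pics/w1.png

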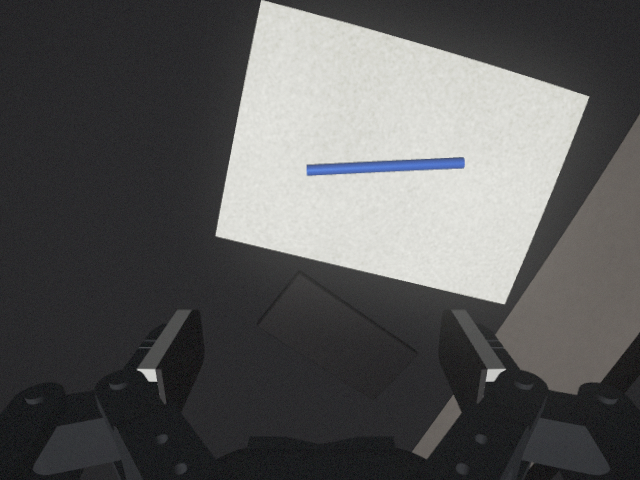

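The call was refused, possibly because the rows have to be complete. The wrist view works: it shows the paper and the open fingers. I'll retry with every key filled in.

Request:
jog_arm --targets '[{"tx": 4.2, "ty": -1.4, "tz": 0.1, "rx": 0, "ry": 0, "rz": 0.065, "fingers": 0.62}, {"tx": 4.1, "ty": -1.7, "tz": 0.1, "rx": 0, "ry": 0, "rz": 0.065, "fingers": 0.62}, {"tx": 4.0, "ty": -1.9, "tz": 0.1, "rx": 0, "ry": 0, "rz": 0.065, "fingers": 0.62}, {"tx": 3.9, "ty": -2.2, "tz": 0.1, "rx": 0, "ry": 0, "rz": 0.065, "fingers": 0.62}, {"tx": 3.7, "ty": -2.4, "tz": 0.1, "rx": 0, "ry": 0, "rz": 0.065, "fingers": 0.62}, {"tx": 3.5, "ty": -2.7, "tz": 0.1, "rx": 0, "ry": 0, "rz": 0.065, "fingers": 0.62}, {"tx": 3.4, "ty": -2.9, "tz": 0.1, "rx": 0, "ry": 0, "rz": 0.065, "fingers": 0.62}, {"tx": 3.2, "ty": -3.1, "tz": 0.1, "rx": 0, "ry": 0, "rz": 0.065, "fingers": 0.62}]' --grip_force 60

```text
t: 2.15
position: [0.513, -0.2699, 0.2028]
eef_rot: [0.999, -0.048, 0.001, 0.001]
force: [0.0, -1.1, -0.2]
finger_gap: 0.0531
```

```bash
sed -i 's/^        print("{"+.*/        print("{"+",".join(f"\\"{m}\\":{v:.2f}" for m,v in zip(["tx","ty","tz","rx","ry","rz"],[*s,*r]))+"}",end=",")/' plan.py; python3 - <<'E'
from h import *
img,w=cloud("wrist"); cv2.imwrite("pics/w2.png",img)
for a,lo,hi in [("block4",.103,.13),("plate3",.08,.101)]:
    m=sel(w,lo,hi,.5,-.26,.1); print(m.sum()); rect(w[big(m)],a)
E
python3 plan.py 504,-272,145,-4 504,-272,94,-4,20
```

```text
3968
block4 c [ 503.9 -270.8] size [52.4 34.1] long-axis deg -3.5 z 109.2 n 3968
8926
plate3 c [ 511.5 -266.9] size [100.5  63.9] long-axis deg -3.8 z 91.2 n 8926
t 2.2 gap 53.0 at [ 516.4 -266.1  202.5] psi -5.4 F [1.7 1.7 0.6] q6 2.62
{"tx":-0.60,"ty":0.35,"tz":2.87,"rx":-0.00,"ry":-0.00,"rz":-0.01},{"tx":-0.60,"ty":0.34,"tz":2.87,"rx":-0.00,"ry":-0.00,"rz":-0.01}, # 2
{"tx":0.00,"ty":0.00,"tz":1.70,"rx":-0.00,"ry":0.00,"rz":0.00},{"tx":0.00,"ty":0.00,"tz":1.70,"rx":-0.00,"ry":0.00,"rz":0.00},{"tx":0.00,"ty":0.00,"tz":1.70,"rx":-0.00,"ry":0.00,"rz":0.00}, # 3
```

Wrist depth measures this well. At this heading joint 6 would exceed its range over the case, so I'll turn the tool a half turn now.

Request:
jog_arm --targets '[{"tx": -0.3, "ty": 0.1, "tz": 0, "rx": 0, "ry": 0, "rz": -0.18, "fingers": 0.62}, {"tx": 0, "ty": 0, "tz": 0, "rx": 0, "ry": 0, "rz": -0.18, "fingers": 0.62}, {"tx": 0, "ty": 0, "tz": 0, "rx": 0, "ry": 0, "rz": -0.18, "fingers": 0.62}, {"tx": 0, "ty": 0, "tz": 0, "rx": 0, "ry": 0, "rz": -0.18, "fingers": 0.62}, {"tx": 0, "ty": 0, "tz": 0, "rx": 0, "ry": 0, "rz": -0.18, "fingers": 0.62}, {"tx": 0, "ty": 0, "tz": 0, "rx": 0, "ry": 0, "rz": -0.18, "fingers": 0.62}, {"tx": 0, "ty": 0, "tz": 0, "rx": 0, "ry": 0, "rz": -0.18, "fingers": 0.62}, {"tx": 0, "ty": 0, "tz": 0, "rx": 0, "ry": 0, "rz": -0.18, "fingers": 0.62}]'

```text
t: 3.2
position: [0.5141, -0.2652, 0.202]
eef_rot: [0.765, 0.644, 0.001, 0.001]
force: [0.0, -0.4, 0.2]
finger_gap: 0.0529
```

Request:
jog_arm --targets '[{"tx": 0, "ty": 0, "tz": 0, "rx": 0, "ry": 0, "rz": -0.18, "fingers": 0.62}, {"tx": 0, "ty": 0, "tz": 0, "rx": 0, "ry": 0, "rz": -0.18, "fingers": 0.62}, {"tx": 0, "ty": 0, "tz": 0, "rx": 0, "ry": 0, "rz": -0.18, "fingers": 0.62}, {"tx": 0, "ty": 0, "tz": 0, "rx": 0, "ry": 0, "rz": -0.18, "fingers": 0.62}, {"tx": 0, "ty": 0, "tz": 0, "rx": 0, "ry": 0, "rz": -0.18, "fingers": 0.62}, {"tx": 0, "ty": 0, "tz": 0, "rx": 0, "ry": 0, "rz": -0.18, "fingers": 0.62}, {"tx": 0, "ty": 0, "tz": 0, "rx": 0, "ry": 0, "rz": -0.18, "fingers": 0.62}, {"tx": 0, "ty": 0, "tz": 0, "rx": 0, "ry": 0, "rz": -0.18, "fingers": 0.62}]'

```text
t: 4.2
position: [0.5129, -0.2664, 0.2019]
eef_rot: [0.125, 0.992, 0.0, 0.001]
force: [0.3, 0.2, 0.5]
finger_gap: 0.053
```

```bash
python3 - <<'E'
from h import *
m=cams.camera_model("wrist");o=get_obs();print("cam-tcp",np.round(-np.array(m["R"]).T@m["t"]-o["position"],3),o["q"].round(2),o["eef_rot"].round(4))
E
python3 plan.py 504,-271,145,176 504,-271,93,176,20
```

```text
cam-tcp [-0.076  0.021  0.161] [-0.62  0.32  0.03  1.28  0.   -0.37] [1.248e-01 9.922e-01 3.000e-04 1.500e-03]
t 4.2 gap 53.0 at [ 512.9 -266.4  201.9] psi 165.7 F [0.3 0.2 0.5] q6 -0.37
{"tx":0.38,"ty":-0.34,"tz":2.85,"rx":0.00,"ry":0.00,"rz":-0.09},{"tx":0.41,"ty":-0.30,"tz":2.85,"rx":0.00,"ry":0.00,"rz":-0.09}, # 2
{"tx":-0.00,"ty":0.00,"tz":1.73,"rx":-0.00,"ry":-0.00,"rz":0.00},{"tx":-0.00,"ty":0.00,"tz":1.73,"rx":-0.00,"ry":-0.00,"rz":0.00},{"tx":-0.00,"ty":0.00,"tz":1.73,"rx":-0.00,"ry":-0.00,"rz":0.00}, # 3
```

Request:
jog_arm --targets '[{"tx": 0.4, "ty": -0.35, "tz": 2.9, "rx": 0, "ry": 0, "rz": -0.09, "fingers": 0.62}, {"tx": 0.4, "ty": -0.3, "tz": 2.9, "rx": 0, "ry": 0, "rz": -0.08, "fingers": 0.62}, {"tx": 0, "ty": 0, "tz": 0, "rx": 0, "ry": 0, "rz": 0, "fingers": 0.62}]'

```text
t: 4.58
position: [0.5039, -0.2719, 0.1435]
eef_rot: [0.037, 0.999, -0.0, 0.002]
force: [-0.4, 0.7, -0.5]
finger_gap: 0.0532
```

```bash
python3 plan.py 504,-271,93,176,17
```

```text
t 4.58 gap 53.2 at [ 503.9 -271.9  143.5] psi 175.8 F [-0.4  0.7 -0.5] q6 -0.56
{"tx":0.01,"ty":0.03,"tz":1.68,"rx":-0.00,"ry":0.00,"rz":-0.00},{"tx":0.01,"ty":0.03,"tz":1.68,"rx":-0.00,"ry":0.00,"rz":-0.00},{"tx":0.00,"ty":0.03,"tz":1.68,"rx":-0.00,"ry":0.00,"rz":-0.00}, # 3
```

Request:
jog_arm --targets '[{"tx": 0, "ty": 0.1, "tz": 1.8, "rx": 0, "ry": 0, "rz": 0, "fingers": 0.62}, {"tx": 0, "ty": 0, "tz": 1.8, "rx": 0, "ry": 0, "rz": 0, "fingers": 0.62}, {"tx": 0, "ty": 0, "tz": 1.3, "rx": 0, "ry": 0, "rz": 0, "fingers": 0.62}, {"tx": 0, "ty": 0, "tz": 0, "rx": 0, "ry": 0, "rz": 0, "fingers": 0.62}, {"tx": 0, "ty": 0, "tz": 0, "rx": 0, "ry": 0, "rz": 0, "fingers": 0}, {"tx": 0, "ty": 0, "tz": 0, "rx": 0, "ry": 0, "rz": 0, "fingers": 0}, {"tx": 0, "ty": 0, "tz": 0, "rx": 0, "ry": 0, "rz": 0, "fingers": 0}, {"tx": 0, "ty": 0, "tz": 0, "rx": 0, "ry": 0, "rz": 0, "fingers": 0}]' --grip_force 70

```text
t: 5.58
position: [0.5084, -0.2738, 0.1007]
eef_rot: [0.039, 0.999, -0.003, 0.007]
force: [0.1, 0.8, -0.5]
finger_gap: -0.0001
```

Request:
jog_arm --targets '[{"tx": 0, "ty": 0, "tz": -2.5, "rx": 0, "ry": 0, "rz": 0, "fingers": 0}, {"tx": 0, "ty": 0, "tz": -4.5, "rx": 0, "ry": 0, "rz": 0, "fingers": 0}, {"tx": 0, "ty": 0, "tz": 0, "rx": 0, "ry": 0, "rz": 0, "fingers": 0}]'

```text
t: 5.95
position: [0.5071, -0.2731, 0.1722]
eef_rot: [0.04, 0.999, -0.003, 0.006]
force: [-0.4, -0.5, -0.4]
finger_gap: -0.0
```

```bash
python3 plan.py 540,225,190,180
```

```text
t 5.95 gap -0.0 at [ 507.1 -273.1  172.2] psi 175.5 F [-0.4 -0.5 -0.4] q6 -0.56
{"tx":0.06,"ty":4.99,"tz":-0.20,"rx":-0.00,"ry":0.00,"rz":-0.01},{"tx":0.02,"ty":4.99,"tz":-0.20,"rx":-0.00,"ry":0.00,"rz":-0.01},{"tx":-0.02,"ty":4.99,"tz":-0.20,"rx":-0.00,"ry":0.00,"rz":-0.01},{"tx":-0.05,"ty":4.99,"tz":-0.20,"rx":-0.00,"ry":0.00,"rz":-0.01},{"tx":-0.09,"ty":4.99,"tz":-0.19,"rx":-0.00,"ry":0.00,"rz":-0.01},{"tx":-0.13,"ty":4.99,"tz":-0.19,"rx":-0.00,"ry":0.00,"rz":-0.01},{"tx":-0.17,"ty":4.99,"tz":-0.19,"rx":-0.00,"ry":0.00,"rz":-0.01},{"tx":-0.21,"ty":4.99,"tz":-0.19,"rx":-0.00,"ry":0.00,"rz":-0.01},{"tx":-0.25,"ty":4.99,"tz":-0.18,"rx":-0.00,"ry":0.00,"rz":-0.01},{"tx":-0.29,"ty":4.98,"tz":-0.18,"rx":-0.00,"ry":0.00,"rz":-0.01}, # 10
```

Nothing was gripped. I'll look.

```bash
python3 - <<'E'
from h import *
img,w=cloud("wrist"); cv2.imwrite("pics/w3.png",img)
for a,lo,hi in [("block4",.1,.13),("plate3",.08,.099)]:
    m=sel(w,lo,hi,.5,-.26,.1); print(m.sum()); rect(w[big(m)],a)
E
```

```text
5246
block4 c [ 503.2 -271.5] size [52.4 34.1] long-axis deg -4.1 z 109.2 n 5246
9756
plate3 c [ 510.9 -267.7] size [100.3  64.3] long-axis deg -4.0 z 91.2 n 9756
```

View pics/w3.png

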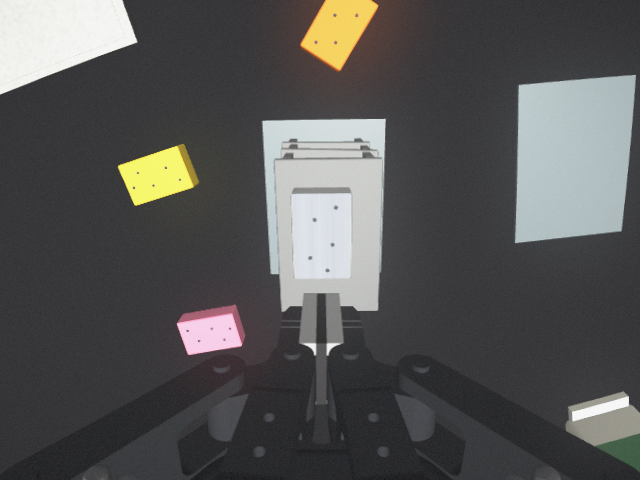

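```bash
python3 - <<'E'
from h import *
o=get_obs();p=np.array(o["position"]);R=Rn.from_quat(o["eef_rot"])
for k in (0,-.01,-.019,-.03): print(k,pix("wrist",p+R.apply([0,0,k])).round(1))
img,w=cloud("wrist")
m=sel(w,.12,.25,p[0],p[1],.03); print(np.nanmin(w[m][:,2]),np.sort(w[m][:,2])[:2000:200]); i=np.argsort(w[m][:,2])[:50]; print(w[m][i].mean(0),p)
E
```

```text
0 [[317.4 293.1]]
-0.01 [[317.3 303.9]]
-0.019 [[317.1 314.6]]
-0.03 [[316.9 329.4]]
0.1914045975623699 [0.1914046  0.19601942 0.19830362 0.2004605  0.20238287 0.20428136
 0.20608582 0.20782748 0.20955133 0.2112748 ]
[ 0.49509425 -0.27010777  0.19239211] [ 0.5059827  -0.27230445  0.16995798]
```

Request:
jog_arm --targets '[{"tx": 0.2, "ty": 0, "tz": 3.2, "rx": 0, "ry": 0, "rz": 0, "fingers": 0.62}, {"tx": 0, "ty": 0, "tz": 3.0, "rx": 0, "ry": 0, "rz": 0, "fingers": 0.62}, {"tx": 0, "ty": 0, "tz": 0, "rx": 0, "ry": 0, "rz": 0, "fingers": 0.62}, {"tx": 0, "ty": 0, "tz": 0, "rx": 0, "ry": 0, "rz": 0, "fingers": 0.62}]'

```text
t: 6.55
position: [0.5015, -0.2702, 0.1017]
eef_rot: [0.04, 0.999, 0.001, 0.001]
force: [0.2, -0.5, -0.8]
finger_gap: 0.0529
```

```bash
python3 - <<'E'
from h import *
o=get_obs();p=np.array(o["position"]);R=Rn.from_quat(o["eef_rot"]);print(p.round(4),R.as_matrix().round(3).tolist())
img,w=cloud("wrist"); cv2.imwrite("pics/w4.png",img)
t=R.inv().apply((w-p).reshape(-1,3)).reshape(w.shape)*1000
m=(abs(t[...,0])<25)&(abs(t[...,1])<55)&(abs(t[...,1])>18)&(t[...,2]<30)&(t[...,2]>-60)&(w[...,2]>.1125)
print(m.sum())
for s in (-1,1):
    q=t[m&(s*t[...,1]>0)]; j=np.argsort(-q[:,2])[:40]; print(q[j].mean(0).round(1),q[j].std(0).round(1), "inner y",np.percentile(q[:,1]*s,2).round(1))
E
```

```text
[ 0.5015 -0.2702  0.1017] [[-0.997, 0.079, 0.002], [0.079, 0.997, 0.001], [-0.002, 0.001, -1.0]]
6517
[ -0.3 -25.  -23.1] [5.2 0.1 0.7] inner y 24.8
[ -0.3  27.9 -23.3] [5.4 0.1 0.6] inner y 27.7
```

View pics/w4.png

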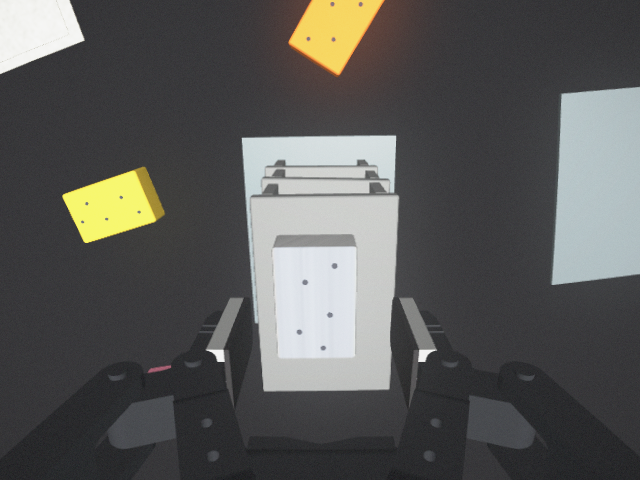

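The view shows the open fingers straddling the block. Depth puts the fingertips about 20 mm behind the stated TCP, which explains the miss. I'll go lower in small steps and watch the force.

Request:
jog_arm --targets '[{"tx": -0.1, "ty": -0.1, "tz": 0.7, "rx": 0, "ry": 0, "rz": 0, "fingers": 0.62}, {"tx": 0, "ty": 0, "tz": 0.5, "rx": 0, "ry": 0, "rz": 0, "fingers": 0.62}, {"tx": 0, "ty": 0, "tz": 0, "rx": 0, "ry": 0, "rz": 0, "fingers": 0.62}]'

```text
t: 6.98
position: [0.5036, -0.2721, 0.0908]
eef_rot: [0.04, 0.999, -0.0, 0.002]
force: [0.3, 0.0, 0.8]
finger_gap: 0.0528
```

Request:
jog_arm --targets '[{"tx": 0, "ty": 0, "tz": 0.6, "rx": 0, "ry": 0, "rz": 0, "fingers": 0.62}, {"tx": 0, "ty": 0, "tz": 0.5, "rx": 0, "ry": 0, "rz": 0, "fingers": 0.62}, {"tx": 0, "ty": 0, "tz": 0, "rx": 0, "ry": 0, "rz": 0, "fingers": 0.62}]'

```text
t: 7.35
position: [0.5038, -0.2722, 0.0793]
eef_rot: [0.04, 0.999, -0.0, 0.003]
force: [-0.3, -0.2, 0.5]
finger_gap: 0.0528
```

Request:
jog_arm --targets '[{"tx": 0, "ty": 0, "tz": 0.35, "rx": 0, "ry": 0, "rz": 0, "fingers": 0.62}, {"tx": 0, "ty": 0, "tz": 0, "rx": 0, "ry": 0, "rz": 0, "fingers": 0}, {"tx": 0, "ty": 0, "tz": 0, "rx": 0, "ry": 0, "rz": 0, "fingers": 0}, {"tx": 0, "ty": 0, "tz": 0, "rx": 0, "ry": 0, "rz": 0, "fingers": 0}, {"tx": 0, "ty": 0, "tz": 0, "rx": 0, "ry": 0, "rz": 0, "fingers": 0}]' --grip_force 70

```text
t: 7.98
position: [0.504, -0.2727, 0.076]
eef_rot: [0.04, 0.999, -0.001, 0.003]
force: [-0.0, -0.8, 0.2]
finger_gap: 0.0324
```

Request:
jog_arm --targets '[{"tx": 0, "ty": 0, "tz": -2.5, "rx": 0, "ry": 0, "rz": 0, "fingers": 0}, {"tx": 0, "ty": 0, "tz": -5.0, "rx": 0, "ry": 0, "rz": 0, "fingers": 0}, {"tx": 0, "ty": 0, "tz": -3.0, "rx": 0, "ry": 0, "rz": 0, "fingers": 0}, {"tx": 0, "ty": 0, "tz": 0, "rx": 0, "ry": 0, "rz": 0, "fingers": 0}]'

```text
t: 8.48
position: [0.5013, -0.2702, 0.1797]
eef_rot: [0.04, 0.999, 0.002, -0.0]
force: [0.2, -0.6, -3.9]
finger_gap: 0.0323
```

```bash
python3 plan.py 525,195,180,183 ; python3 - <<'E'
from h import *
img,w=cloud("wrist"); cv2.imwrite("pics/w5.png",img)
rect(w[big(sel(w,.08,.099,.5,-.26,.1))],"plate3")
E
```

```text
t 8.47 gap 32.3 at [ 501.3 -270.2  179.7] psi 175.5 F [ 0.2 -0.6 -3.9] q6 -0.56
{"tx":0.13,"ty":4.66,"tz":0.02,"rx":0.00,"ry":-0.00,"rz":-0.01},{"tx":0.07,"ty":4.66,"tz":0.01,"rx":0.00,"ry":-0.00,"rz":-0.01},{"tx":0.01,"ty":4.66,"tz":0.01,"rx":0.00,"ry":-0.00,"rz":-0.01},{"tx":-0.05,"ty":4.66,"tz":0.01,"rx":0.00,"ry":-0.00,"rz":-0.01},{"tx":-0.11,"ty":4.66,"tz":0.01,"rx":0.00,"ry":-0.00,"rz":-0.01},{"tx":-0.17,"ty":4.66,"tz":0.01,"rx":0.00,"ry":-0.00,"rz":-0.01},{"tx":-0.24,"ty":4.65,"tz":0.00,"rx":0.00,"ry":-0.00,"rz":-0.01},{"tx":-0.30,"ty":4.65,"tz":0.00,"rx":0.00,"ry":-0.00,"rz":-0.01},{"tx":-0.36,"ty":4.64,"tz":0.00,"rx":0.00,"ry":-0.00,"rz":-0.01},{"tx":-0.42,"ty":4.64,"tz":-0.00,"rx":0.00,"ry":-0.00,"rz":-0.01}, # 10
plate3 c [ 502.8 -267.1] size [83.8 64.2] long-axis deg -3.8 z 91.2 n 8492
```

Block4 is held, with a gap of 32 mm. Next is the carry to the case.

Request:
jog_arm --targets '[{"tx": 0.1, "ty": 4.0, "tz": 0, "rx": 0, "ry": 0, "rz": 0, "fingers": 0}, {"tx": 0.1, "ty": 5.0, "tz": 0, "rx": 0, "ry": 0, "rz": -0.02, "fingers": 0}, {"tx": 0, "ty": 5.0, "tz": 0, "rx": 0, "ry": 0, "rz": -0.02, "fingers": 0}, {"tx": -0.1, "ty": 5.0, "tz": 0, "rx": 0, "ry": 0, "rz": -0.02, "fingers": 0}, {"tx": -0.2, "ty": 5.0, "tz": 0, "rx": 0, "ry": 0, "rz": -0.02, "fingers": 0}, {"tx": -0.3, "ty": 5.0, "tz": 0, "rx": 0, "ry": 0, "rz": -0.02, "fingers": 0}, {"tx": -0.3, "ty": 5.0, "tz": 0, "rx": 0, "ry": 0, "rz": -0.02, "fingers": 0}, {"tx": -0.3, "ty": 4.0, "tz": 0, "rx": 0, "ry": 0, "rz": -0.01, "fingers": 0}]'

```text
t: 9.52
position: [0.512, 0.1206, 0.1613]
eef_rot: [-0.024, 1.0, 0.007, -0.014]
force: [0.4, 0.1, -2.4]
finger_gap: 0.0321
```

Request:
jog_arm --targets '[{"tx": -0.2, "ty": 3.0, "tz": 0, "rx": 0, "ry": 0, "rz": 0, "fingers": 0}, {"tx": -0.2, "ty": 1.5, "tz": 0, "rx": 0, "ry": 0, "rz": 0, "fingers": 0}, {"tx": 0, "ty": 0, "tz": 0, "rx": 0, "ry": 0, "rz": 0, "fingers": 0}]'

```text
t: 9.9
position: [0.5098, 0.1692, 0.1553]
eef_rot: [-0.026, 0.999, 0.006, -0.019]
force: [0.4, -0.9, -2.4]
finger_gap: 0.0324
```

```bash
python3 - <<'E'
from h import *
img,w=cloud("wrist"); cv2.imwrite("pics/w6.png",img); np.save("w6.npy",w)
cy=.24
# inner walls of the case: floor pts
f=w[big(sel(w,-.004,.012,.54,.24,.13))]; rect(f,"floor")
r=w[big(sel(w,.032,.0435,.54,.24,.14))]; rect(r,"rim"); print(r.min(0),r.max(0))
a=np.radians(3.2); C=np.array([.5404,.2391])
q=(r[:,:2]-C)@np.array([[np.cos(a),-np.sin(a)],[np.sin(a),np.cos(a)]])*1000
print("x hist",np.histogram(q[:,0],bins=np.arange(-100,81,5))); print("y ends",np.percentile(q[:,1],[1,99]))
front=q[(q[:,0]<-50)&(q[:,0]>-66)]; print("front wall",np.median(front[:,0]),np.polyfit(front[:,1],front[:,0],1))
rect(w[sel(w,.07,.085,.46,.24,.04)],"wing")
E
python3 plan.py 522,175,180,183
```

```text
floor c [503.1 240. ] size [260.  186.2] long-axis deg -90.0 z -1.6 n 30519
rim c [525.5 239.3] size [236.8 151.7] long-axis deg -89.1 z 38.2 n 8230
[0.44951352 0.12024882 0.03200006] [0.60114592 0.35879553 0.04349961]
x hist (array([   0,   53,  312,  269,   49,   49,  277,  964, 2212,  210,  143,
        126,  124,  125,  122,  122,  120,  122,  123,  120,  114,  125,
        120,   90,   70,   67,   66,   64,   62,   59,  254, 1047,  448,
          2,    0,    0]), array([-100,  -95,  -90,  -85,  -80,  -75,  -70,  -65,  -60,  -55,  -50,
        -45,  -40,  -35,  -30,  -25,  -20,  -15,  -10,   -5,    0,    5,
         10,   15,   20,   25,   30,   35,   40,   45,   50,   55,   60,
         65,   70,   75,   80]))
y ends [-111.80937334  114.18788912]
front wall -58.666816845281474 [ 5.76450855e-03 -5.88617416e+01]
wing c [465.3 236. ] size [28.6 10.2] long-axis deg 85.9 z 77.1 n 811
t 9.95 gap 32.2 at [509.6 168.6 155.3] psi -177.0 F [-0.2  0.  -3.5] q6 0.11
{"tx":-1.17,"ty":0.61,"tz":-2.51,"rx":0.01,"ry":-0.04,"rz":-0.00}, # 1
```

View pics/w6.png

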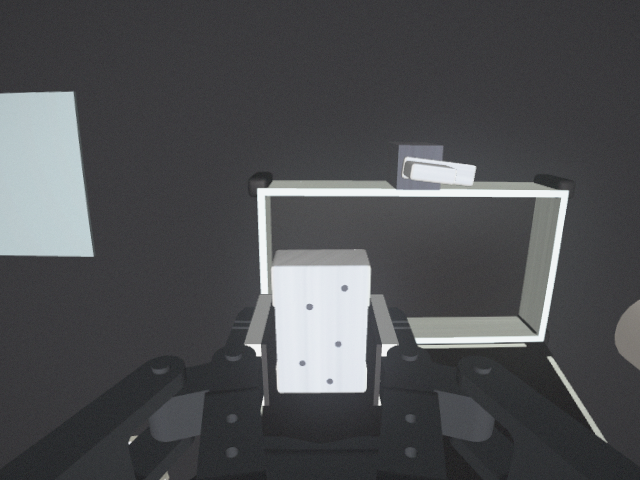

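The view shows block4 held squarely above the case. The front rim is at rows 185–195, the turnbutton at (440,172), and the floor is empty. Next is placing it at the case's front right.

```bash
python3 plan.py 521,179,150,183 521,179,40,183
```

```text
t 9.95 gap 32.2 at [509.6 168.6 155.3] psi -177.0 F [-0.2  0.  -3.5] q6 0.11
{"tx":-1.21,"ty":0.97,"tz":0.50,"rx":0.01,"ry":-0.04,"rz":-0.00}, # 1
{"tx":-0.00,"ty":-0.00,"tz":3.67,"rx":0.00,"ry":-0.00,"rz":0.00},{"tx":-0.00,"ty":-0.00,"tz":3.67,"rx":0.00,"ry":-0.00,"rz":0.00},{"tx":-0.00,"ty":-0.00,"tz":3.67,"rx":0.00,"ry":-0.00,"rz":0.00}, # 3
```

Request:
jog_arm --targets '[{"tx": -1.2, "ty": 1.0, "tz": 0.5, "rx": 0.01, "ry": -0.04, "rz": 0, "fingers": 0}, {"tx": 0, "ty": 0, "tz": 3.5, "rx": 0, "ry": 0, "rz": 0, "fingers": 0}, {"tx": 0, "ty": 0, "tz": 3.5, "rx": 0, "ry": 0, "rz": 0, "fingers": 0}, {"tx": 0, "ty": 0, "tz": 3.0, "rx": 0, "ry": 0, "rz": 0, "fingers": 0}, {"tx": 0, "ty": 0, "tz": 0, "rx": 0, "ry": 0, "rz": 0, "fingers": 0}]'

```text
t: 10.58
position: [0.5224, 0.172, 0.0467]
eef_rot: [-0.021, 1.0, -0.0, 0.001]
force: [-0.3, 0.7, -2.0]
finger_gap: 0.0324
```

```bash
python3 plan.py 521,179,-9,183,20
```

```text
t 10.57 gap 32.4 at [522.4 172.   46.7] psi -177.6 F [-0.3  0.7 -2. ] q6 0.13
{"tx":0.04,"ty":0.23,"tz":1.86,"rx":-0.00,"ry":0.00,"rz":-0.00},{"tx":0.04,"ty":0.23,"tz":1.86,"rx":-0.00,"ry":0.00,"rz":-0.00},{"tx":0.04,"ty":0.23,"tz":1.86,"rx":-0.00,"ry":0.00,"rz":-0.00}, # 3
```

Request:
jog_arm --targets '[{"tx": 0.1, "ty": 0.7, "tz": 0.5, "rx": 0, "ry": 0, "rz": 0, "fingers": 0}, {"tx": 0, "ty": 0, "tz": 2.0, "rx": 0, "ry": 0, "rz": 0, "fingers": 0}, {"tx": 0, "ty": 0, "tz": 1.8, "rx": 0, "ry": 0, "rz": 0, "fingers": 0}, {"tx": 0, "ty": 0, "tz": 0.8, "rx": 0, "ry": 0, "rz": 0, "fingers": 0}, {"tx": 0, "ty": 0, "tz": 0, "rx": 0, "ry": 0, "rz": 0, "fingers": 0}]'

```text
t: 11.2
position: [0.5269, 0.1792, 0.0007]
eef_rot: [-0.019, 1.0, 0.001, 0.006]
force: [-0.1, -0.3, -3.4]
finger_gap: 0.032
```

Request:
jog_arm --targets '[{"tx": 0.6, "ty": 0, "tz": 0.5, "rx": 0, "ry": 0.01, "rz": 0, "fingers": 0}, {"tx": 0, "ty": 0, "tz": 0.5, "rx": 0, "ry": 0, "rz": 0, "fingers": 0}, {"tx": 0, "ty": 0, "tz": 0, "rx": 0, "ry": 0, "rz": 0, "fingers": 0}]'

```text
t: 11.58
position: [0.522, 0.1794, -0.0081]
eef_rot: [-0.02, 1.0, 0.001, 0.003]
force: [-0.0, 0.7, -3.9]
finger_gap: 0.032
```

```bash
python3 plan.py 521,179,-11,183,20
```

```text
t 11.57 gap 32.0 at [522.  179.4  -8.1] psi -177.8 F [-0.   0.7 -3.9] q6 0.15
{"tx":0.10,"ty":-0.03,"tz":0.29,"rx":0.00,"ry":0.01,"rz":-0.01}, # 1
```

Request:
jog_arm --targets '[{"tx": 0.1, "ty": 0, "tz": 0.25, "rx": 0, "ry": 0.005, "rz": 0, "fingers": 0}, {"tx": 0, "ty": 0, "tz": 0, "rx": 0, "ry": 0, "rz": 0, "fingers": 0.52}, {"tx": 0, "ty": 0, "tz": 0, "rx": 0, "ry": 0, "rz": 0, "fingers": 0.52}, {"tx": 0, "ty": 0, "tz": 0, "rx": 0, "ry": 0, "rz": 0, "fingers": 0.52}, {"tx": 0, "ty": 0, "tz": -2.0, "rx": 0, "ry": 0, "rz": 0, "fingers": 0.52}, {"tx": 0, "ty": 0, "tz": -5.0, "rx": 0, "ry": 0, "rz": 0, "fingers": 0.52}, {"tx": 0, "ty": 0, "tz": -6.0, "rx": 0, "ry": 0, "rz": 0, "fingers": 0.52}, {"tx": 0, "ty": 0, "tz": -2.0, "rx": 0, "ry": 0, "rz": 0, "fingers": 0.52}]'

```text
t: 12.58
position: [0.521, 0.1789, 0.1435]
eef_rot: [-0.019, 1.0, 0.001, -0.0]
force: [1.3, 1.4, -0.1]
finger_gap: 0.0442
```

```bash
cat > look.py <<'E'
# python3 look.py case | stack | pile  : measure with the wrist camera
import sys; from h import *
img,w=cloud("wrist"); k=sys.argv[1]; tag=get_obs()["t"]; cv2.imwrite(f"pics/{k}{tag:.1f}.png",img); np.save("last.npy",w)
if k=="case":
    m=sel(w,.016,.028,.54,.24,.12)&(img.min(2)>120)
    n,l,s,_=cv2.connectedComponentsWithStats(m.astype(np.uint8))
    a=np.radians(3)
    for i in range(1,n):
        if s[i,4]>400:
            c,_,_=rect(w[l==i],"obj"); d=np.array(c)-[540,240]; print("   case x,y",(d@np.array([[np.cos(a),-np.sin(a)],[np.sin(a),np.cos(a)]])).round(1))
else:
    cx,cy=(.508,-.268) if k=="stack" else (.491,-.065)
    for b in range(3,120,10): pass
    g=img.min(2)>70
    n=np.histogram(w[sel(w,.0,.13,cx,cy,.08)][:,2]*1000,bins=np.arange(0,130,4)); print(n[0].tolist())
    for lo,hi in [tuple(float(v)/1000 for v in a.split("-")) for a in sys.argv[2:]]:
        m=sel(w,lo,hi,cx,cy,.1)&g
        if m.any(): rect(w[big(m)],f"{lo}-{hi}")
E
python3 look.py case; python3 plan.py 512,-268,160,176
```

```text
obj c [535.6 344.9] size [106.8   2.9] long-axis deg 3.1 z 21.9 n 1205
   case x,y [  1.1 105. ]
obj c [520.6 180.4] size [52.3 33.7] long-axis deg 3.1 z 21.2 n 3377
   case x,y [-22.5 -58.5]
obj c [592.3 302.1] size [86.7  2.5] long-axis deg -87.4 z 22.0 n 794
   case x,y [55.5 59.3]
obj c [597.9 184.1] size [89.9  2.1] long-axis deg -87.5 z 22.1 n 884
   case x,y [ 54.8 -58.8]
t 12.62 gap 44.3 at [521.5 179.  144.8] psi -177.8 F [ 0.2 -0.5  0.8] q6 0.15
{"tx":0.30,"ty":-4.96,"tz":-0.18,"rx":0.00,"ry":0.00,"rz":0.01},{"tx":0.24,"ty":-4.96,"tz":-0.18,"rx":0.00,"ry":0.00,"rz":0.01},{"tx":0.18,"ty":-4.96,"tz":-0.18,"rx":0.00,"ry":0.00,"rz":0.01},{"tx":0.12,"ty":-4.97,"tz":-0.18,"rx":0.00,"ry":0.00,"rz":0.01},{"tx":0.06,"ty":-4.97,"tz":-0.18,"rx":0.00,"ry":0.00,"rz":0.01},{"tx":-0.00,"ty":-4.97,"tz":-0.17,"rx":0.00,"ry":0.00,"rz":0.01},{"tx":-0.06,"ty":-4.97,"tz":-0.17,"rx":0.00,"ry":0.00,"rz":0.01},{"tx":-0.12,"ty":-4.97,"tz":-0.17,"rx":0.00,"ry":0.00,"rz":0.01},{"tx":-0.18,"ty":-4.96,"tz":-0.17,"rx":0.00,"ry":0.00,"rz":0.01}, # 9
```

Block4 lies flat in the case at (-22, -58) and the case frame is confirmed. Back to the stack for plate3.

Request:
jog_arm --targets '[{"tx": 0.3, "ty": -4.0, "tz": -0.4, "rx": 0, "ry": 0, "rz": 0.01, "fingers": 0.9}, {"tx": 0.2, "ty": -5.0, "tz": -0.4, "rx": 0, "ry": 0, "rz": 0.01, "fingers": 0.9}, {"tx": 0.2, "ty": -5.0, "tz": -0.4, "rx": 0, "ry": 0, "rz": 0.02, "fingers": 0.9}, {"tx": 0.1, "ty": -5.0, "tz": -0.4, "rx": 0, "ry": 0, "rz": 0.02, "fingers": 0.9}, {"tx": 0, "ty": -5.0, "tz": -0.3, "rx": 0, "ry": 0, "rz": 0.02, "fingers": 0.9}, {"tx": 0, "ty": -5.0, "tz": -0.2, "rx": 0, "ry": 0, "rz": 0.02, "fingers": 0.9}, {"tx": -0.1, "ty": -5.0, "tz": -0.2, "rx": 0, "ry": 0, "rz": 0.01, "fingers": 0.9}, {"tx": -0.1, "ty": -4.5, "tz": 0, "rx": 0, "ry": 0, "rz": 0.01, "fingers": 0.9}]'

```text
t: 13.62
position: [0.5101, -0.2139, 0.1637]
eef_rot: [0.039, 0.999, 0.002, 0.001]
force: [0.2, 1.5, -0.2]
finger_gap: 0.077
```

Request:
jog_arm --targets '[{"tx": -0.1, "ty": -2.5, "tz": 0, "rx": 0, "ry": 0, "rz": 0, "fingers": 0.9}, {"tx": 0, "ty": 0, "tz": 0, "rx": 0, "ry": 0, "rz": 0, "fingers": 0.9}]'

```text
t: 13.88
position: [0.5082, -0.2429, 0.1616]
eef_rot: [0.041, 0.999, 0.002, 0.001]
force: [-0.1, 0.6, -0.2]
finger_gap: 0.0769
```

```bash
python3 look.py stack 84-99; python3 plan.py 510,-268,110,176
```

```text
[4872, 15, 4, 10, 7, 6, 15, 482, 73, 18, 10, 9, 16, 14, 117, 710, 19, 17, 19, 20, 15, 63, 15077, 1778, 0, 0, 0, 0, 0, 0, 0, 0]
0.084-0.099 c [ 511.2 -267.7] size [100.8  64.1] long-axis deg -3.8 z 91.2 n 16918
t 13.93 gap 77.0 at [ 508.  -241.9  161.5] psi 175.3 F [ 0.5 -0.6 -0.6] q6 -0.51
{"tx":-0.20,"ty":-1.31,"tz":2.57,"rx":0.00,"ry":0.00,"rz":-0.01},{"tx":-0.20,"ty":-1.30,"tz":2.57,"rx":0.00,"ry":0.00,"rz":-0.01}, # 2
```

Request:
jog_arm --targets '[{"tx": -0.2, "ty": -1.3, "tz": 2.5, "rx": 0, "ry": 0, "rz": -0.01, "fingers": 0.9}, {"tx": -0.2, "ty": -1.4, "tz": 2.0, "rx": 0, "ry": 0, "rz": 0, "fingers": 0.9}, {"tx": 0, "ty": 0, "tz": 0, "rx": 0, "ry": 0, "rz": 0, "fingers": 0.9}]'

```text
t: 14.3
position: [0.5101, -0.2654, 0.1149]
eef_rot: [0.034, 0.999, 0.003, 0.0]
force: [0.3, 0.3, 0.3]
finger_gap: 0.0768
```

```bash
python3 plan.py 511,-269,57,176,20
```

```text
t 14.3 gap 76.8 at [ 510.1 -265.4  114.9] psi 176.1 F [0.3 0.3 0.3] q6 -0.56
{"tx":-0.04,"ty":-0.13,"tz":1.93,"rx":0.00,"ry":0.00,"rz":0.00},{"tx":-0.04,"ty":-0.13,"tz":1.93,"rx":0.00,"ry":0.00,"rz":0.00},{"tx":-0.04,"ty":-0.12,"tz":1.93,"rx":0.00,"ry":0.00,"rz":0.00}, # 3
```

Request:
jog_arm --targets '[{"tx": 0, "ty": -0.4, "tz": 1.5, "rx": 0, "ry": 0, "rz": 0, "fingers": 0.9}, {"tx": 0, "ty": 0, "tz": 2.0, "rx": 0, "ry": 0, "rz": 0, "fingers": 0.9}, {"tx": 0, "ty": 0, "tz": 1.6, "rx": 0, "ry": 0, "rz": 0, "fingers": 0.9}, {"tx": 0, "ty": 0, "tz": 0.5, "rx": 0, "ry": 0, "rz": 0, "fingers": 0.9}, {"tx": 0, "ty": 0, "tz": 0, "rx": 0, "ry": 0, "rz": 0, "fingers": 0.9}]'

```text
t: 14.92
position: [0.5112, -0.2656, 0.0583]
eef_rot: [0.031, 1.0, 0.003, 0.001]
force: [0.3, 0.2, 0.3]
finger_gap: 0.0769
```

Request:
jog_arm --targets '[{"tx": 0, "ty": 0, "tz": 0, "rx": 0, "ry": 0, "rz": 0, "fingers": 0}, {"tx": 0, "ty": 0, "tz": 0, "rx": 0, "ry": 0, "rz": 0, "fingers": 0}, {"tx": 0, "ty": 0, "tz": 0, "rx": 0, "ry": 0, "rz": 0, "fingers": 0}]' --grip_force 50

```text
t: 15.3
position: [0.5125, -0.2663, 0.0607]
eef_rot: [0.031, 1.0, 0.002, 0.003]
force: [0.3, -0.8, -2.2]
finger_gap: 0.0627
```

```bash
python3 plan.py 511,-269,57,176,20
```

```text
t 15.3 gap 62.7 at [ 512.5 -266.3   60.7] psi 176.4 F [ 0.3 -0.8 -2.2] q6 -0.56
{"tx":0.13,"ty":-0.28,"tz":0.36,"rx":0.00,"ry":0.01,"rz":0.01}, # 1
```

Request:
jog_arm --targets '[{"tx": 0, "ty": 0, "tz": -2.0, "rx": 0, "ry": 0, "rz": 0, "fingers": 0}, {"tx": 0, "ty": 0, "tz": -4.0, "rx": 0, "ry": 0, "rz": 0, "fingers": 0}, {"tx": 0, "ty": 0, "tz": -4.5, "rx": 0, "ry": 0, "rz": 0, "fingers": 0}, {"tx": 0, "ty": 3.0, "tz": -1.0, "rx": 0, "ry": 0, "rz": 0, "fingers": 0}, {"tx": 0.3, "ty": 5.0, "tz": -0.3, "rx": 0, "ry": 0, "rz": -0.03, "fingers": 0}, {"tx": 0.3, "ty": 5.0, "tz": -0.3, "rx": 0, "ry": 0, "rz": -0.04, "fingers": 0}, {"tx": 0.3, "ty": 3.0, "tz": -0.2, "rx": 0, "ry": 0, "rz": -0.02, "fingers": 0}, {"tx": 0, "ty": 0, "tz": 0, "rx": 0, "ry": 0, "rz": 0, "fingers": 0}]'

```text
t: 16.3
position: [0.509, -0.103, 0.1883]
eef_rot: [-0.014, 1.0, 0.002, 0.003]
force: [0.1, 0.8, -1.1]
finger_gap: 0.0622
```

```bash
python3 look.py stack 66-99 54-66; python3 - <<'E'
from h import *
w=np.load("last.npy"); import glob
img=cv2.imread(sorted(glob.glob("pics/stack*.png"),key=lambda f:float(f[10:-4]))[-1])
m=sel(w,-.006,.008,.491,-.065,.09)&(img.min(2)>110); rect(w[big(m)],"pile mat")
cv2.imwrite("pics/v1.png",img)
E
python3 plan.py 492,-66,120,182 492,-66,40,182
```

```text
[5161, 216, 210, 143, 13, 9, 117, 1099, 369, 256, 297, 113, 22, 30, 722, 6345, 222, 240, 268, 3215, 263, 0, 0, 0, 0, 0, 0, 0, 0, 0, 0, 0]
0.066-0.099 c [ 508.7 -267.7] size [52.5 34.9] long-axis deg -5.0 z 78.8 n 4104
0.054-0.066 c [ 509.  -267.4] size [100.5  65.6] long-axis deg -5.5 z 61.1 n 7157
pile mat c [490.3 -62.8] size [129.2  97.7] long-axis deg 1.5 z 1.3 n 10673
t 16.35 gap 62.0 at [ 509.3 -104.   188.2] psi -178.5 F [ 0.2 -0.3 -1.9] q6 -0.39
{"tx":0.84,"ty":1.91,"tz":3.41,"rx":0.00,"ry":0.00,"rz":-0.00},{"tx":0.82,"ty":1.92,"tz":3.41,"rx":0.00,"ry":0.00,"rz":-0.00}, # 2
{"tx":-0.00,"ty":-0.00,"tz":4.00,"rx":0.00,"ry":-0.00,"rz":0.00},{"tx":-0.00,"ty":-0.00,"tz":4.00,"rx":0.00,"ry":-0.00,"rz":0.00}, # 2
```

View pics/v1.png

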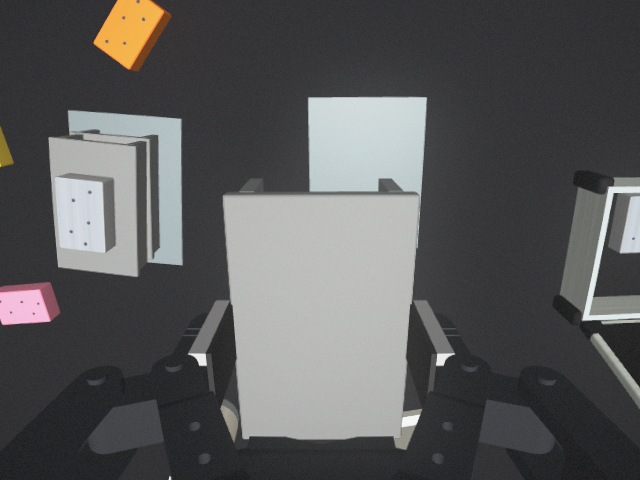

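The view shows plate3 held level and squarely. Block3 is on plate2 at (85,213), and the mat is free. Next, lower plate3 onto the mat.

Request:
jog_arm --targets '[{"tx": 0.8, "ty": 1.9, "tz": 3.4, "rx": 0, "ry": 0, "rz": 0, "fingers": 0}, {"tx": 0.8, "ty": 1.9, "tz": 3.4, "rx": 0, "ry": 0, "rz": 0, "fingers": 0}, {"tx": 0, "ty": 0, "tz": 4.0, "rx": 0, "ry": 0, "rz": 0, "fingers": 0}, {"tx": 0, "ty": 0, "tz": 4.0, "rx": 0, "ry": 0, "rz": 0, "fingers": 0}, {"tx": 0, "ty": 0, "tz": 0, "rx": 0, "ry": 0, "rz": 0, "fingers": 0}]'

```text
t: 16.98
position: [0.4959, -0.0712, 0.037]
eef_rot: [-0.009, 1.0, 0.0, 0.006]
force: [0.3, 0.1, -1.2]
finger_gap: 0.0622
```

```bash
python3 plan.py 492,-65,3,181.5,15
```

```text
t 16.98 gap 62.2 at [495.9 -71.2  37. ] psi -178.9 F [ 0.3  0.1 -1.2] q6 -0.32
{"tx":0.14,"ty":0.21,"tz":1.13,"rx":0.00,"ry":0.00,"rz":-0.00},{"tx":0.13,"ty":0.21,"tz":1.13,"rx":0.00,"ry":0.00,"rz":-0.00},{"tx":0.13,"ty":0.21,"tz":1.13,"rx":0.00,"ry":0.00,"rz":-0.00}, # 3
```

Request:
jog_arm --targets '[{"tx": 0.4, "ty": 0.6, "tz": 1.0, "rx": 0, "ry": 0.01, "rz": 0, "fingers": 0}, {"tx": 0.1, "ty": 0, "tz": 1.1, "rx": 0, "ry": 0, "rz": 0, "fingers": 0}, {"tx": 0.1, "ty": 0, "tz": 0.8, "rx": 0, "ry": 0, "rz": 0, "fingers": 0}, {"tx": 0, "ty": 0, "tz": 0, "rx": 0, "ry": 0, "rz": 0, "fingers": 0}]'

```text
t: 17.48
position: [0.4931, -0.0673, 0.0099]
eef_rot: [-0.008, 1.0, -0.001, 0.003]
force: [0.5, 0.4, -1.7]
finger_gap: 0.0623
```

```bash
python3 plan.py 492,-65,1,181.5,15
```

```text
t 17.48 gap 62.3 at [493.1 -67.3   9.9] psi -179.0 F [ 0.5  0.4 -1.7] q6 -0.31
{"tx":0.12,"ty":0.23,"tz":0.89,"rx":-0.00,"ry":0.01,"rz":-0.01}, # 1
```

Request:
jog_arm --targets '[{"tx": 0.1, "ty": 0.25, "tz": 0.6, "rx": 0, "ry": 0.005, "rz": 0, "fingers": 0}, {"tx": 0, "ty": 0, "tz": 0.3, "rx": 0, "ry": 0, "rz": 0, "fingers": 0}, {"tx": 0, "ty": 0, "tz": 0, "rx": 0, "ry": 0, "rz": 0, "fingers": 0.88}, {"tx": 0, "ty": 0, "tz": 0, "rx": 0, "ry": 0, "rz": 0, "fingers": 0.88}, {"tx": 0, "ty": 0, "tz": 0, "rx": 0, "ry": 0, "rz": 0, "fingers": 0.88}, {"tx": 0, "ty": 0, "tz": -3.0, "rx": 0, "ry": 0, "rz": 0, "fingers": 0.88}, {"tx": 0, "ty": 0, "tz": -5.0, "rx": 0, "ry": 0, "rz": 0, "fingers": 0.88}, {"tx": 0, "ty": 0, "tz": -5.5, "rx": 0, "ry": 0, "rz": 0, "fingers": 0.88}]'

```text
t: 18.48
position: [0.4895, -0.0637, 0.1359]
eef_rot: [-0.008, 1.0, 0.0, -0.003]
force: [1.9, -0.4, -0.0]
finger_gap: 0.0754
```

```bash
python3 look.py pile 20-40; python3 plan.py 509,-268,150,175
```

```text
[8209, 8, 12, 17, 4, 14, 83, 11672, 1712, 0, 0, 0, 0, 0, 0, 0, 0, 0, 0, 0, 0, 0, 0, 0, 0, 0, 0, 0, 0, 0, 0, 0]
0.02-0.04 c [492.4 -63.7] size [100.   64.3] long-axis deg 1.0 z 31.2 n 13481
t 18.52 gap 74.9 at [493.5 -64.8 143.6] psi -179.0 F [ 1.  -0.3  4.1] q6 -0.31
{"tx":-0.24,"ty":-4.07,"tz":-0.12,"rx":-0.00,"ry":0.00,"rz":0.02},{"tx":-0.33,"ty":-4.06,"tz":-0.12,"rx":-0.00,"ry":0.00,"rz":0.02},{"tx":-0.41,"ty":-4.06,"tz":-0.12,"rx":-0.00,"ry":0.00,"rz":0.02},{"tx":-0.49,"ty":-4.05,"tz":-0.12,"rx":-0.00,"ry":0.00,"rz":0.02},{"tx":-0.58,"ty":-4.03,"tz":-0.13,"rx":-0.00,"ry":0.00,"rz":0.02}, # 5
```

Plate3 is centred on the mat to within 2 mm. Next is block3.

Request:
jog_arm --targets '[{"tx": -0.2, "ty": -4.0, "tz": 0, "rx": 0, "ry": 0, "rz": 0.02, "fingers": 0.62}, {"tx": -0.3, "ty": -4.5, "tz": -0.1, "rx": 0, "ry": 0, "rz": 0.02, "fingers": 0.62}, {"tx": -0.4, "ty": -4.5, "tz": -0.2, "rx": 0, "ry": 0, "rz": 0.02, "fingers": 0.62}, {"tx": -0.5, "ty": -4.2, "tz": 0, "rx": 0, "ry": 0, "rz": 0.02, "fingers": 0.62}, {"tx": -0.3, "ty": -2.0, "tz": 2.0, "rx": 0, "ry": 0, "rz": 0.02, "fingers": 0.62}, {"tx": 0, "ty": 0, "tz": 2.0, "rx": 0, "ry": 0, "rz": 0, "fingers": 0.62}, {"tx": 0, "ty": 0, "tz": 0, "rx": 0, "ry": 0, "rz": 0, "fingers": 0.62}]'

```text
t: 19.4
position: [0.5115, -0.2655, 0.1113]
eef_rot: [0.042, 0.999, -0.004, 0.008]
force: [-0.4, 0.6, -0.1]
finger_gap: 0.0527
```

```bash
python3 look.py stack 68-99 52-66; python3 plan.py 509,-269,80,175 509,-269,46,175,17
```

```text
[7384, 10, 15, 17, 15, 10, 51, 716, 131, 18, 21, 14, 21, 28, 446, 12938, 122, 133, 145, 5785, 708, 0, 0, 0, 0, 0, 0, 0, 0, 0, 0, 0]
0.068-0.099 c [ 508.7 -268.6] size [52.5 34.1] long-axis deg -5.4 z 79.2 n 6771
0.052-0.066 c [ 509.5 -267.7] size [101.2  63.8] long-axis deg -5.4 z 61.2 n 13482
t 19.45 gap 53.1 at [ 512.1 -265.9  112.4] psi 175.2 F [-0.1 -0.9  0.5] q6 -0.53
{"tx":0.35,"ty":-0.31,"tz":3.24,"rx":-0.01,"ry":0.02,"rz":0.00}, # 1
{"tx":0.00,"ty":-0.00,"tz":1.70,"rx":0.00,"ry":0.00,"rz":0.00},{"tx":0.00,"ty":-0.00,"tz":1.70,"rx":0.00,"ry":0.00,"rz":-0.00}, # 2
```

Request:
jog_arm --targets '[{"tx": 0.35, "ty": -0.35, "tz": 2.6, "rx": -0.01, "ry": 0.02, "rz": 0, "fingers": 0.62}, {"tx": 0, "ty": -0.1, "tz": 2.2, "rx": 0, "ry": 0, "rz": 0, "fingers": 0.62}, {"tx": 0, "ty": 0, "tz": 1.5, "rx": 0, "ry": 0, "rz": 0, "fingers": 0.62}, {"tx": 0, "ty": 0, "tz": 0.3, "rx": 0, "ry": 0, "rz": 0, "fingers": 0.62}, {"tx": 0, "ty": 0, "tz": 0, "rx": 0, "ry": 0, "rz": 0, "fingers": 0.62}]'

```text
t: 20.08
position: [0.51, -0.2701, 0.0451]
eef_rot: [0.041, 0.999, 0.001, -0.0]
force: [0.3, 0.9, 0.2]
finger_gap: 0.0529
```

```bash
python3 plan.py 509,-269,46,175,17
```

```text
t 20.07 gap 52.9 at [ 510.  -270.1   45.1] psi 175.3 F [0.3 0.9 0.2] q6 -0.54
{"tx":0.11,"ty":0.11,"tz":-0.09,"rx":0.00,"ry":-0.00,"rz":0.01}, # 1
```

Request:
jog_arm --targets '[{"tx": 0, "ty": 0, "tz": 0, "rx": 0, "ry": 0, "rz": 0, "fingers": 0}, {"tx": 0, "ty": 0, "tz": 0, "rx": 0, "ry": 0, "rz": 0, "fingers": 0}, {"tx": 0, "ty": 0, "tz": 0, "rx": 0, "ry": 0, "rz": 0, "fingers": 0}, {"tx": 0, "ty": 0, "tz": 0, "rx": 0, "ry": 0, "rz": 0, "fingers": 0}, {"tx": 0, "ty": 0, "tz": -2.5, "rx": 0, "ry": 0, "rz": 0, "fingers": 0}, {"tx": 0, "ty": 0, "tz": -5.0, "rx": 0, "ry": 0, "rz": 0, "fingers": 0}, {"tx": 0, "ty": 0, "tz": -5.0, "rx": 0, "ry": 0, "rz": 0, "fingers": 0}, {"tx": 0, "ty": 0, "tz": 0, "rx": 0, "ry": 0, "rz": 0, "fingers": 0}]' --grip_force 70

```text
t: 21.08
position: [0.5093, -0.2698, 0.1732]
eef_rot: [0.041, 0.999, 0.001, -0.001]
force: [0.1, -0.1, -1.8]
finger_gap: 0.0323
```

```bash
python3 plan.py 540,180,180,183
```

```text
t 21.07 gap 32.3 at [ 509.3 -269.8  173.2] psi 175.3 F [ 0.1 -0.1 -1.8] q6 -0.54
{"tx":0.06,"ty":4.51,"tz":-0.06,"rx":0.00,"ry":-0.00,"rz":-0.01},{"tx":0.00,"ty":4.51,"tz":-0.06,"rx":0.00,"ry":-0.00,"rz":-0.01},{"tx":-0.06,"ty":4.51,"tz":-0.06,"rx":0.00,"ry":-0.00,"rz":-0.01},{"tx":-0.12,"ty":4.51,"tz":-0.06,"rx":0.00,"ry":-0.00,"rz":-0.01},{"tx":-0.18,"ty":4.51,"tz":-0.06,"rx":0.00,"ry":-0.00,"rz":-0.01},{"tx":-0.24,"ty":4.50,"tz":-0.06,"rx":0.00,"ry":-0.00,"rz":-0.01},{"tx":-0.30,"ty":4.50,"tz":-0.06,"rx":0.00,"ry":-0.00,"rz":-0.01},{"tx":-0.36,"ty":4.49,"tz":-0.07,"rx":0.00,"ry":-0.00,"rz":-0.01},{"tx":-0.42,"ty":4.49,"tz":-0.07,"rx":0.00,"ry":-0.00,"rz":-0.01},{"tx":-0.48,"ty":4.48,"tz":-0.07,"rx":0.00,"ry":-0.00,"rz":-0.01}, # 10
```

Request:
jog_arm --targets '[{"tx": 0.1, "ty": 4.0, "tz": -0.3, "rx": 0, "ry": 0, "rz": -0.01, "fingers": 0}, {"tx": 0, "ty": 5.0, "tz": -0.3, "rx": 0, "ry": 0, "rz": -0.02, "fingers": 0}, {"tx": 0, "ty": 5.0, "tz": -0.3, "rx": 0, "ry": 0, "rz": -0.02, "fingers": 0}, {"tx": -0.1, "ty": 5.0, "tz": -0.3, "rx": 0, "ry": 0, "rz": -0.02, "fingers": 0}, {"tx": -0.3, "ty": 5.0, "tz": -0.3, "rx": 0, "ry": 0, "rz": -0.02, "fingers": 0}, {"tx": -0.5, "ty": 5.0, "tz": -0.3, "rx": 0, "ry": 0, "rz": -0.02, "fingers": 0}, {"tx": -0.6, "ty": 5.0, "tz": -0.2, "rx": 0, "ry": 0, "rz": -0.02, "fingers": 0}, {"tx": -0.7, "ty": 5.0, "tz": 0, "rx": 0, "ry": 0, "rz": -0.01, "fingers": 0}]'

```text
t: 22.08
position: [0.534, 0.1283, 0.183]
eef_rot: [-0.027, 1.0, 0.002, -0.008]
force: [1.6, -0.6, -2.1]
finger_gap: 0.0325
```

Request:
jog_arm --targets '[{"tx": -0.8, "ty": 4.0, "tz": 0, "rx": 0, "ry": 0, "rz": 0, "fingers": 0}, {"tx": -0.8, "ty": 2.5, "tz": 0, "rx": 0, "ry": 0, "rz": 0, "fingers": 0}, {"tx": 0, "ty": 0, "tz": 0, "rx": 0, "ry": 0, "rz": 0, "fingers": 0}]'

```text
t: 22.45
position: [0.5437, 0.1997, 0.1775]
eef_rot: [-0.03, 0.999, 0.002, -0.011]
force: [-0.7, -0.9, -2.2]
finger_gap: 0.0319
```

```bash
python3 plan.py 559,220,100,183 559,220,45,183,35
```

```text
t 22.45 gap 31.9 at [543.7 199.7 177.5] psi -176.6 F [-0.7 -0.9 -2.2] q6 0.15
{"tx":-0.91,"ty":0.95,"tz":3.86,"rx":0.00,"ry":-0.01,"rz":0.00},{"tx":-0.86,"ty":0.96,"tz":3.87,"rx":0.00,"ry":-0.01,"rz":0.00}, # 2
{"tx":-0.00,"ty":0.00,"tz":2.75,"rx":-0.00,"ry":-0.00,"rz":-0.00},{"tx":-0.00,"ty":0.00,"tz":2.75,"rx":-0.00,"ry":-0.00,"rz":-0.00}, # 2
```

Request:
jog_arm --targets '[{"tx": -0.9, "ty": 1.0, "tz": 3.8, "rx": 0, "ry": -0.01, "rz": 0, "fingers": 0}, {"tx": -0.8, "ty": 1.0, "tz": 3.8, "rx": 0, "ry": -0.01, "rz": 0.01, "fingers": 0}, {"tx": 0, "ty": 0.2, "tz": 2.8, "rx": 0, "ry": 0, "rz": 0, "fingers": 0}, {"tx": 0, "ty": 0, "tz": 2.5, "rx": 0, "ry": 0, "rz": 0, "fingers": 0}, {"tx": 0, "ty": 0, "tz": 0, "rx": 0, "ry": 0, "rz": 0, "fingers": 0}]'

```text
t: 23.08
position: [0.5542, 0.2187, 0.0395]
eef_rot: [-0.023, 1.0, 0.0, -0.005]
force: [0.0, -0.4, -1.2]
finger_gap: 0.0324
```

```bash
python3 plan.py 558,220,-5,183,20
```

```text
t 23.07 gap 32.4 at [554.2 218.7  39.5] psi -177.4 F [ 0.  -0.4 -1.2] q6 0.19
{"tx":-0.14,"ty":0.04,"tz":1.48,"rx":0.00,"ry":-0.00,"rz":-0.00},{"tx":-0.14,"ty":0.04,"tz":1.48,"rx":0.00,"ry":-0.00,"rz":-0.00},{"tx":-0.13,"ty":0.04,"tz":1.48,"rx":0.00,"ry":-0.00,"rz":-0.00}, # 3
```

Request:
jog_arm --targets '[{"tx": -0.3, "ty": 0.1, "tz": 1.0, "rx": 0, "ry": 0, "rz": 0, "fingers": 0}, {"tx": 0, "ty": 0, "tz": 1.7, "rx": 0, "ry": 0, "rz": 0, "fingers": 0}, {"tx": 0, "ty": 0, "tz": 1.6, "rx": 0, "ry": 0, "rz": 0, "fingers": 0}, {"tx": 0, "ty": 0, "tz": 0.4, "rx": 0, "ry": 0, "rz": 0, "fingers": 0}, {"tx": 0, "ty": 0, "tz": 0, "rx": 0, "ry": 0, "rz": 0, "fingers": 0}]'

```text
t: 23.7
position: [0.5585, 0.219, -0.0087]
eef_rot: [-0.022, 1.0, 0.0, -0.003]
force: [0.7, 0.1, -2.7]
finger_gap: 0.032
```

```bash
python3 plan.py 558,220,-11,183,20
```

```text
t 23.7 gap 32.0 at [558.5 219.   -8.7] psi -177.4 F [ 0.7  0.1 -2.7] q6 0.19
{"tx":0.05,"ty":0.10,"tz":0.23,"rx":0.00,"ry":-0.01,"rz":-0.01}, # 1
```

Request:
jog_arm --targets '[{"tx": 0, "ty": 0.1, "tz": 0.3, "rx": 0, "ry": -0.005, "rz": 0, "fingers": 0}, {"tx": 0, "ty": 0, "tz": 0, "rx": 0, "ry": 0, "rz": 0, "fingers": 0.52}, {"tx": 0, "ty": 0, "tz": 0, "rx": 0, "ry": 0, "rz": 0, "fingers": 0.52}, {"tx": 0, "ty": 0, "tz": 0, "rx": 0, "ry": 0, "rz": 0, "fingers": 0.52}, {"tx": 0, "ty": 0, "tz": -2.0, "rx": 0, "ry": 0, "rz": 0, "fingers": 0.52}, {"tx": 0, "ty": 0, "tz": -5.0, "rx": 0, "ry": 0, "rz": 0, "fingers": 0.52}, {"tx": 0, "ty": 0, "tz": -6.0, "rx": 0, "ry": 0, "rz": 0, "fingers": 0.52}, {"tx": 0.5, "ty": 0, "tz": -3.0, "rx": 0, "ry": 0, "rz": 0, "fingers": 0.52}]'

```text
t: 24.7
position: [0.5535, 0.2197, 0.1527]
eef_rot: [-0.022, 1.0, 0.0, -0.001]
force: [-0.1, -0.9, 0.3]
finger_gap: 0.0442
```

```bash
python3 look.py case; python3 plan.py 510,-255,165,175
```

```text
obj c [544.9 134.9] size [105.7   1.7] long-axis deg 2.5 z 22.2 n 683
   case x,y [  -0.6 -105.2]
obj c [535.4 344.6] size [105.7   2.3] long-axis deg 2.6 z 22.0 n 743
   case x,y [  0.9 104.7]
obj c [520.6 181. ] size [51.6 34.5] long-axis deg 2.5 z 21.2 n 3438
   case x,y [-22.5 -57.9]
obj c [557.1 221.6] size [52.4 33.9] long-axis deg 1.6 z 21.2 n 3163
   case x,y [ 16.1 -19.3]
obj c [595.  242.4] size [206.3   1.8] long-axis deg -87.4 z 22.2 n 1607
   case x,y [55.  -0.5]
t 24.75 gap 44.5 at [554.1 220.1 156.1] psi -177.4 F [-0.9  0.5  2.2] q6 0.2
{"tx":0.65,"ty":-4.73,"tz":-0.10,"rx":0.00,"ry":0.00,"rz":0.01},{"tx":0.59,"ty":-4.73,"tz":-0.10,"rx":0.00,"ry":0.00,"rz":0.01},{"tx":0.53,"ty":-4.74,"tz":-0.10,"rx":0.00,"ry":0.00,"rz":0.01},{"tx":0.47,"ty":-4.75,"tz":-0.09,"rx":0.00,"ry":0.00,"rz":0.01},{"tx":0.40,"ty":-4.75,"tz":-0.09,"rx":0.00,"ry":0.00,"rz":0.01},{"tx":0.34,"ty":-4.76,"tz":-0.09,"rx":0.00,"ry":0.00,"rz":0.01},{"tx":0.28,"ty":-4.76,"tz":-0.09,"rx":0.00,"ry":0.00,"rz":0.01},{"tx":0.21,"ty":-4.77,"tz":-0.09,"rx":0.00,"ry":0.00,"rz":0.01},{"tx":0.15,"ty":-4.77,"tz":-0.09,"rx":0.00,"ry":0.00,"rz":0.01},{"tx":0.09,"ty":-4.77,"tz":-0.09,"rx":0.00,"ry":0.00,"rz":0.01}, # 10
```

Both blocks are down and apart, so plate2 is next.

Request:
jog_arm --targets '[{"tx": 0.6, "ty": -4.0, "tz": -0.3, "rx": 0, "ry": 0, "rz": 0.01, "fingers": 0.9}, {"tx": 0.6, "ty": -5.0, "tz": -0.3, "rx": 0, "ry": 0, "rz": 0.01, "fingers": 0.9}, {"tx": 0.6, "ty": -5.0, "tz": -0.3, "rx": 0, "ry": 0, "rz": 0.02, "fingers": 0.9}, {"tx": 0.5, "ty": -5.0, "tz": -0.3, "rx": 0, "ry": 0, "rz": 0.02, "fingers": 0.9}, {"tx": 0.4, "ty": -5.0, "tz": -0.3, "rx": 0, "ry": 0, "rz": 0.02, "fingers": 0.9}, {"tx": 0.3, "ty": -5.0, "tz": -0.2, "rx": 0, "ry": 0, "rz": 0.02, "fingers": 0.9}, {"tx": 0.3, "ty": -5.0, "tz": -0.1, "rx": 0, "ry": 0, "rz": 0.02, "fingers": 0.9}, {"tx": 0.2, "ty": -5.0, "tz": 0, "rx": 0, "ry": 0, "rz": 0.01, "fingers": 0.9}]'

```text
t: 25.75
position: [0.5175, -0.1777, 0.1775]
eef_rot: [0.041, 0.999, 0.001, 0.007]
force: [0.2, -1.1, 0.3]
finger_gap: 0.0768
```

Request:
jog_arm --targets '[{"tx": 0.1, "ty": -4.5, "tz": 1.0, "rx": 0, "ry": 0, "rz": 0.01, "fingers": 0.9}, {"tx": 0, "ty": -1.5, "tz": 3.0, "rx": 0, "ry": 0, "rz": 0, "fingers": 0.9}, {"tx": 0, "ty": 0, "tz": 2.0, "rx": 0, "ry": 0, "rz": 0, "fingers": 0.9}, {"tx": 0, "ty": 0, "tz": 0, "rx": 0, "ry": 0, "rz": 0, "fingers": 0.9}]'

```text
t: 26.25
position: [0.5118, -0.2449, 0.1168]
eef_rot: [0.049, 0.999, -0.0, 0.009]
force: [0.1, 0.3, 0.4]
finger_gap: 0.077
```

```bash
python3 look.py stack 52-66; python3 plan.py 510,-269,80,175 510,-269,28,175,17
```

```text
[7095, 20, 16, 8, 15, 16, 26, 725, 125, 22, 22, 18, 23, 22, 657, 18600, 0, 0, 0, 0, 0, 0, 0, 0, 0, 0, 0, 0, 0, 0, 0, 0]
0.052-0.066 c [ 509.  -267.8] size [100.4  63.9] long-axis deg -5.4 z 61.2 n 19279
t 26.3 gap 76.7 at [ 512.4 -245.1  117.8] psi 174.3 F [-0.8 -0.7  0.8] q6 -0.49
{"tx":0.07,"ty":-2.40,"tz":3.78,"rx":-0.00,"ry":0.02,"rz":-0.01}, # 1
{"tx":-0.00,"ty":-0.00,"tz":1.30,"rx":0.00,"ry":-0.00,"rz":0.00},{"tx":-0.00,"ty":-0.00,"tz":1.30,"rx":0.00,"ry":-0.00,"rz":0.00},{"tx":-0.00,"ty":-0.00,"tz":1.30,"rx":0.00,"ry":-0.00,"rz":-0.00},{"tx":-0.00,"ty":-0.00,"tz":1.30,"rx":0.00,"ry":-0.00,"rz":-0.00}, # 4
```

Request:
jog_arm --targets '[{"tx": 0.1, "ty": -1.2, "tz": 1.0, "rx": 0, "ry": 0.01, "rz": -0.01, "fingers": 0.9}, {"tx": 0, "ty": -1.2, "tz": 1.0, "rx": 0, "ry": 0.01, "rz": 0, "fingers": 0.9}, {"tx": 0, "ty": 0, "tz": 0, "rx": 0, "ry": 0, "rz": 0, "fingers": 0.9}]'

```text
t: 26.68
position: [0.5109, -0.2709, 0.0988]
eef_rot: [0.043, 0.999, -0.001, 0.0]
force: [-0.7, -0.6, 0.5]
finger_gap: 0.0767
```

```bash
python3 plan.py 510,-269,28,175,17
```

```text
t 26.68 gap 76.7 at [ 510.9 -270.9   98.8] psi 175.1 F [-0.7 -0.6  0.5] q6 -0.54
{"tx":0.02,"ty":0.04,"tz":1.42,"rx":-0.00,"ry":0.00,"rz":0.00},{"tx":0.02,"ty":0.04,"tz":1.42,"rx":-0.00,"ry":0.00,"rz":0.00},{"tx":0.02,"ty":0.04,"tz":1.42,"rx":-0.00,"ry":0.00,"rz":0.00},{"tx":0.02,"ty":0.04,"tz":1.42,"rx":-0.00,"ry":0.00,"rz":0.00},{"tx":0.02,"ty":0.04,"tz":1.42,"rx":-0.00,"ry":0.00,"rz":0.00}, # 5
```

Request:
jog_arm --targets '[{"tx": 0.1, "ty": 0.2, "tz": 2.0, "rx": 0, "ry": 0, "rz": 0, "fingers": 0.9}, {"tx": 0, "ty": 0, "tz": 2.2, "rx": 0, "ry": 0, "rz": 0, "fingers": 0.9}, {"tx": 0, "ty": 0, "tz": 2.0, "rx": 0, "ry": 0, "rz": 0, "fingers": 0.9}, {"tx": 0, "ty": 0, "tz": 0.8, "rx": 0, "ry": 0, "rz": 0, "fingers": 0.9}, {"tx": 0, "ty": 0, "tz": 0, "rx": 0, "ry": 0, "rz": 0, "fingers": 0.9}]'

```text
t: 27.3
position: [0.5119, -0.2701, 0.0288]
eef_rot: [0.043, 0.999, -0.002, 0.002]
force: [1.1, -0.1, 0.1]
finger_gap: 0.077
```

Request:
jog_arm --targets '[{"tx": 0, "ty": 0, "tz": 0, "rx": 0, "ry": 0, "rz": 0, "fingers": 0}, {"tx": 0, "ty": 0, "tz": 0, "rx": 0, "ry": 0, "rz": 0, "fingers": 0}, {"tx": 0, "ty": 0, "tz": 0, "rx": 0, "ry": 0, "rz": 0, "fingers": 0}]' --grip_force 50

```text
t: 27.68
position: [0.5133, -0.2709, 0.0315]
eef_rot: [0.043, 0.999, -0.003, 0.003]
force: [-0.6, 0.3, -1.3]
finger_gap: 0.0622
```

Request:
jog_arm --targets '[{"tx": 0, "ty": 0, "tz": -2.0, "rx": 0, "ry": 0, "rz": 0, "fingers": 0}, {"tx": 0, "ty": 0, "tz": -4.5, "rx": 0, "ry": 0, "rz": 0, "fingers": 0}, {"tx": 0, "ty": 0, "tz": -5.0, "rx": 0, "ry": 0, "rz": 0, "fingers": 0}, {"tx": 0, "ty": 3.0, "tz": -2.0, "rx": 0, "ry": 0, "rz": 0, "fingers": 0}, {"tx": 0.3, "ty": 5.0, "tz": -0.4, "rx": 0, "ry": 0, "rz": -0.03, "fingers": 0}, {"tx": 0.3, "ty": 5.0, "tz": -0.4, "rx": 0, "ry": 0, "rz": -0.04, "fingers": 0}, {"tx": 0.3, "ty": 3.0, "tz": -0.2, "rx": 0, "ry": 0, "rz": -0.02, "fingers": 0}, {"tx": 0, "ty": 0, "tz": 0, "rx": 0, "ry": 0, "rz": 0, "fingers": 0}]'

```text
t: 28.68
position: [0.5141, -0.1063, 0.1814]
eef_rot: [-0.002, 1.0, -0.003, 0.005]
force: [0.5, -0.6, -0.9]
finger_gap: 0.0618
```

```bash
python3 look.py stack 36-66 22-36; python3 plan.py 492,-66,120,181 492,-66,60,181
```

```text
[5488, 227, 233, 177, 13, 10, 131, 5596, 708, 196, 186, 407, 2705, 0, 0, 0, 0, 0, 0, 0, 0, 0, 0, 0, 0, 0, 0, 0, 0, 0, 0, 0]
0.036-0.066 c [ 508.2 -267.7] size [52.4 35.5] long-axis deg -5.1 z 48.9 n 3494
0.022-0.036 c [ 507.4 -268.3] size [100.5  65.4] long-axis deg -4.3 z 31.0 n 6384
t 28.73 gap 62.1 at [ 514.4 -107.3  181.3] psi -179.8 F [-0.3 -0.1 -1.5] q6 -0.36
{"tx":1.14,"ty":2.09,"tz":3.04,"rx":-0.00,"ry":0.00,"rz":-0.01},{"tx":1.11,"ty":2.09,"tz":3.05,"rx":-0.00,"ry":0.00,"rz":-0.01}, # 2
{"tx":-0.00,"ty":0.00,"tz":3.00,"rx":-0.00,"ry":-0.00,"rz":-0.00},{"tx":-0.00,"ty":0.00,"tz":3.00,"rx":-0.00,"ry":-0.00,"rz":-0.00}, # 2
```

Request:
jog_arm --targets '[{"tx": 0.9, "ty": 2.1, "tz": 3.0, "rx": 0, "ry": 0, "rz": -0.01, "fingers": 0}, {"tx": 0.9, "ty": 2.1, "tz": 3.0, "rx": 0, "ry": 0.01, "rz": -0.01, "fingers": 0}, {"tx": 0, "ty": 0.2, "tz": 3.0, "rx": 0, "ry": 0, "rz": 0, "fingers": 0}, {"tx": 0, "ty": 0, "tz": 2.5, "rx": 0, "ry": 0, "rz": 0, "fingers": 0}, {"tx": 0, "ty": 0, "tz": 0, "rx": 0, "ry": 0, "rz": 0, "fingers": 0}]'

```text
t: 29.35
position: [0.4984, -0.0693, 0.0631]
eef_rot: [-0.008, 1.0, -0.005, 0.001]
force: [-0.3, 0.1, -0.6]
finger_gap: 0.0622
```

```bash
python3 plan.py 496.5,-65,34,181,15
```

```text
t 29.35 gap 62.2 at [498.4 -69.3  63.1] psi -179.1 F [-0.3  0.1 -0.6] q6 -0.31
{"tx":0.10,"ty":0.23,"tz":1.45,"rx":-0.01,"ry":0.00,"rz":-0.00},{"tx":0.09,"ty":0.22,"tz":1.45,"rx":-0.01,"ry":0.00,"rz":-0.00}, # 2
```

Request:
jog_arm --targets '[{"tx": 0.2, "ty": 0.4, "tz": 0.8, "rx": -0.01, "ry": 0, "rz": 0, "fingers": 0}, {"tx": 0, "ty": 0, "tz": 1.0, "rx": 0, "ry": 0, "rz": 0, "fingers": 0}, {"tx": 0, "ty": 0, "tz": 0.6, "rx": 0, "ry": 0, "rz": 0, "fingers": 0}, {"tx": 0, "ty": 0, "tz": 0, "rx": 0, "ry": 0, "rz": 0, "fingers": 0}]'

```text
t: 29.85
position: [0.4986, -0.0673, 0.04]
eef_rot: [-0.007, 1.0, -0.001, 0.003]
force: [0.7, -0.9, -1.6]
finger_gap: 0.062
```

```bash
python3 plan.py 496.5,-65,32,181,15
```

```text
t 29.85 gap 62.0 at [498.6 -67.3  40. ] psi -179.2 F [ 0.7 -0.9 -1.6] q6 -0.31
{"tx":0.22,"ty":0.24,"tz":0.79,"rx":-0.00,"ry":0.01,"rz":-0.00}, # 1
```

Request:
jog_arm --targets '[{"tx": 0.2, "ty": 0.25, "tz": 0.5, "rx": 0, "ry": 0.005, "rz": 0, "fingers": 0}, {"tx": 0, "ty": 0, "tz": 0.3, "rx": 0, "ry": 0, "rz": 0, "fingers": 0}, {"tx": 0, "ty": 0, "tz": 0, "rx": 0, "ry": 0, "rz": 0, "fingers": 0.88}, {"tx": 0, "ty": 0, "tz": 0, "rx": 0, "ry": 0, "rz": 0, "fingers": 0.88}, {"tx": 0, "ty": 0, "tz": 0, "rx": 0, "ry": 0, "rz": 0, "fingers": 0.88}, {"tx": 0, "ty": 0, "tz": -3.0, "rx": 0, "ry": 0, "rz": 0, "fingers": 0.88}, {"tx": 0, "ty": 0, "tz": -5.0, "rx": 0, "ry": 0, "rz": 0, "fingers": 0.88}, {"tx": 0, "ty": 0, "tz": -3.5, "rx": 0, "ry": 0, "rz": 0, "fingers": 0.88}]'

```text
t: 30.85
position: [0.4949, -0.064, 0.1478]
eef_rot: [-0.007, 1.0, -0.0, -0.002]
force: [-0.2, -0.7, 0.2]
finger_gap: 0.0752
```

```bash
python3 look.py pile 54-68; python3 plan.py 509,-269,150,175
```

```text
[6546, 10, 9, 5, 12, 7, 8, 397, 83, 7, 15, 14, 6, 15, 502, 14869, 0, 0, 0, 0, 0, 0, 0, 0, 0, 0, 0, 0, 0, 0, 0, 0]
0.054-0.068 c [494.  -63.5] size [100.6  64.3] long-axis deg 0.1 z 61.2 n 15378
t 30.9 gap 75.3 at [497.1 -64.6 152.1] psi -179.2 F [ 1.3 -0.7  2.4] q6 -0.3
{"tx":-0.18,"ty":-4.09,"tz":0.05,"rx":-0.00,"ry":0.00,"rz":0.02},{"tx":-0.26,"ty":-4.09,"tz":0.05,"rx":-0.00,"ry":0.00,"rz":0.02},{"tx":-0.34,"ty":-4.08,"tz":0.05,"rx":-0.00,"ry":0.00,"rz":0.02},{"tx":-0.43,"ty":-4.07,"tz":0.05,"rx":-0.00,"ry":0.00,"rz":0.02},{"tx":-0.51,"ty":-4.06,"tz":0.04,"rx":-0.00,"ry":0.00,"rz":0.02}, # 5
```

Plate2 is stacked 1.6 mm off plate3, at 0.1°. Next is block2.

Request:
jog_arm --targets '[{"tx": -0.2, "ty": -4.0, "tz": 0, "rx": 0, "ry": 0, "rz": 0.02, "fingers": 0.62}, {"tx": -0.3, "ty": -4.5, "tz": 0, "rx": 0, "ry": 0, "rz": 0.02, "fingers": 0.62}, {"tx": -0.3, "ty": -4.5, "tz": 0, "rx": 0, "ry": 0, "rz": 0.02, "fingers": 0.62}, {"tx": -0.4, "ty": -4.2, "tz": 1.0, "rx": 0, "ry": 0, "rz": 0.02, "fingers": 0.62}, {"tx": 0, "ty": -2.2, "tz": 3.0, "rx": 0, "ry": 0, "rz": 0.02, "fingers": 0.62}, {"tx": 0, "ty": 0, "tz": 3.0, "rx": 0, "ry": 0, "rz": 0, "fingers": 0.62}, {"tx": 0, "ty": 0, "tz": 0, "rx": 0, "ry": 0, "rz": 0, "fingers": 0.62}]'

```text
t: 31.78
position: [0.5089, -0.2669, 0.0846]
eef_rot: [0.044, 0.999, -0.003, 0.006]
force: [-0.4, 0.5, 0.2]
finger_gap: 0.0532
```

```bash
python3 look.py stack 39-66 22-36; python3 plan.py 508,-269.5,16,175,20
```

```text
[10972, 13, 18, 19, 18, 13, 53, 11526, 1552, 125, 127, 335, 5991, 0, 0, 0, 0, 0, 0, 0, 0, 0, 0, 0, 0, 0, 48, 251, 502, 604, 682, 719]
0.039-0.066 c [ 508.  -268.4] size [52.2 34.1] long-axis deg -4.9 z 49.2 n 6481
0.022-0.036 c [ 507.4 -268.9] size [100.7  63.9] long-axis deg -4.4 z 31.2 n 13136
t 31.82 gap 52.9 at [ 509.9 -267.5   86.2] psi 175.0 F [ 0.1 -1.4 -0.1] q6 -0.54
{"tx":0.07,"ty":-0.04,"tz":1.75,"rx":-0.00,"ry":0.00,"rz":-0.00},{"tx":0.06,"ty":-0.05,"tz":1.75,"rx":-0.00,"ry":0.00,"rz":-0.00},{"tx":0.06,"ty":-0.05,"tz":1.75,"rx":-0.00,"ry":0.00,"rz":-0.00},{"tx":0.05,"ty":-0.05,"tz":1.76,"rx":-0.00,"ry":0.00,"rz":-0.00}, # 4
```

Request:
jog_arm --targets '[{"tx": 0.2, "ty": -0.2, "tz": 2.0, "rx": 0, "ry": 0.015, "rz": 0, "fingers": 0.62}, {"tx": 0, "ty": 0, "tz": 2.2, "rx": 0, "ry": 0, "rz": 0, "fingers": 0.62}, {"tx": 0, "ty": 0, "tz": 2.0, "rx": 0, "ry": 0, "rz": 0, "fingers": 0.62}, {"tx": 0, "ty": 0, "tz": 0.6, "rx": 0, "ry": 0, "rz": 0, "fingers": 0.62}, {"tx": 0, "ty": 0, "tz": 0, "rx": 0, "ry": 0, "rz": 0, "fingers": 0.62}]'

```text
t: 32.45
position: [0.5113, -0.2705, 0.019]
eef_rot: [0.042, 0.999, -0.006, 0.002]
force: [0.6, 0.4, 0.5]
finger_gap: 0.0529
```

Request:
jog_arm --targets '[{"tx": 0.1, "ty": 0, "tz": 0.25, "rx": 0, "ry": 0, "rz": 0, "fingers": 0.62}, {"tx": 0, "ty": 0, "tz": 0, "rx": 0, "ry": 0, "rz": 0, "fingers": 0}, {"tx": 0, "ty": 0, "tz": 0, "rx": 0, "ry": 0, "rz": 0, "fingers": 0}, {"tx": 0, "ty": 0, "tz": 0, "rx": 0, "ry": 0, "rz": 0, "fingers": 0}, {"tx": 0, "ty": 0, "tz": 0, "rx": 0, "ry": 0, "rz": 0, "fingers": 0}]' --grip_force 70

```text
t: 33.08
position: [0.5115, -0.271, 0.0184]
eef_rot: [0.042, 0.999, -0.006, 0.003]
force: [0.8, 0.1, -1.5]
finger_gap: 0.032
```

Request:
jog_arm --targets '[{"tx": 0, "ty": 0, "tz": -2.5, "rx": 0, "ry": 0, "rz": 0, "fingers": 0}, {"tx": 0, "ty": 0, "tz": -5.0, "rx": 0, "ry": 0, "rz": 0, "fingers": 0}, {"tx": 0, "ty": 0, "tz": -5.5, "rx": 0, "ry": 0, "rz": 0, "fingers": 0}, {"tx": 0, "ty": 0, "tz": -2.5, "rx": 0, "ry": 0, "rz": 0, "fingers": 0}, {"tx": 0, "ty": 0, "tz": 0, "rx": 0, "ry": 0, "rz": 0, "fingers": 0}]'

```text
t: 33.7
position: [0.5085, -0.268, 0.1745]
eef_rot: [0.042, 0.999, -0.005, 0.0]
force: [0.6, -0.7, -2.6]
finger_gap: 0.0321
```

```bash
python3 plan.py 517,225,185,183|cut -c1-200
```

```text
t 33.7 gap 32.1 at [ 508.5 -268.   174.5] psi 175.2 F [ 0.6 -0.7 -2.6] q6 -0.54
{"tx":0.33,"ty":4.92,"tz":-0.15,"rx":-0.00,"ry":0.00,"rz":-0.01},{"tx":0.26,"ty":4.92,"tz":-0.15,"rx":-0.00,"ry":0.00,"rz":-0.01},{"tx":0.20,"ty":4.93,"tz":-0.14,"rx":-0.00,"ry":0.00,"rz":-0.01},{"tx"
```

Request:
jog_arm --targets '[{"tx": 0.2, "ty": 4.0, "tz": -0.3, "rx": 0, "ry": 0, "rz": -0.01, "fingers": 0}, {"tx": 0.2, "ty": 5.0, "tz": -0.3, "rx": 0, "ry": 0, "rz": -0.02, "fingers": 0}, {"tx": 0.1, "ty": 5.0, "tz": -0.3, "rx": 0, "ry": 0, "rz": -0.02, "fingers": 0}, {"tx": 0, "ty": 5.0, "tz": -0.3, "rx": 0, "ry": 0, "rz": -0.02, "fingers": 0}, {"tx": 0, "ty": 5.0, "tz": -0.3, "rx": 0, "ry": 0, "rz": -0.02, "fingers": 0}, {"tx": -0.1, "ty": 5.0, "tz": -0.3, "rx": 0, "ry": 0, "rz": -0.02, "fingers": 0}, {"tx": -0.2, "ty": 5.0, "tz": -0.2, "rx": 0, "ry": 0, "rz": -0.02, "fingers": 0}, {"tx": -0.3, "ty": 5.0, "tz": -0.1, "rx": 0, "ry": 0, "rz": -0.01, "fingers": 0}]'

```text
t: 34.7
position: [0.5119, 0.1307, 0.1763]
eef_rot: [-0.026, 1.0, -0.003, -0.01]
force: [0.0, -0.2, -2.9]
finger_gap: 0.0321
```

Request:
jog_arm --targets '[{"tx": -0.3, "ty": 5.0, "tz": 0, "rx": 0, "ry": 0, "rz": 0, "fingers": 0}, {"tx": -0.3, "ty": 4.0, "tz": 0, "rx": 0, "ry": 0, "rz": 0, "fingers": 0}, {"tx": -0.3, "ty": 3.0, "tz": 1.0, "rx": 0, "ry": 0, "rz": 0, "fingers": 0}, {"tx": 0, "ty": 0, "tz": 2.0, "rx": 0, "ry": 0, "rz": 0, "fingers": 0}, {"tx": 0, "ty": 0, "tz": 0, "rx": 0, "ry": 0, "rz": 0, "fingers": 0}]'

```text
t: 35.33
position: [0.5077, 0.2575, 0.1332]
eef_rot: [-0.029, 0.999, -0.005, -0.017]
force: [-0.1, 0.2, -2.8]
finger_gap: 0.0321
```

```bash
python3 look.py case; python3 plan.py 520,269,100,183 520,269,45,183,35
```

```text
obj c [545.4 134.9] size [105.2   2.1] long-axis deg 2.7 z 22.2 n 1047
   case x,y [-1.000e-01 -1.053e+02]
obj c [534.4 344.8] size [103.9   1.5] long-axis deg 2.6 z 22.4 n 603
   case x,y [-1.000e-01  1.049e+02]
obj c [520.3 180.9] size [52.2 34.9] long-axis deg 3.4 z 21.1 n 3528
   case x,y [-22.7 -58. ]
obj c [598.6 166.1] size [54.2  2.1] long-axis deg -86.3 z 22.1 n 578
   case x,y [ 54.7 -76.9]
t 35.38 gap 32.0 at [508.5 257.6 134.3] psi -176.7 F [-0.   0.6 -2.6] q6 0.27
{"tx":-1.33,"ty":1.10,"tz":3.38,"rx":-0.01,"ry":-0.03,"rz":0.01}, # 1
{"tx":0.00,"ty":-0.00,"tz":2.75,"rx":0.00,"ry":0.00,"rz":0.00},{"tx":0.00,"ty":-0.00,"tz":2.75,"rx":0.00,"ry":0.00,"rz":0.00}, # 2
```

Request:
jog_arm --targets '[{"tx": -1.3, "ty": 1.2, "tz": 3.2, "rx": -0.01, "ry": -0.03, "rz": 0.01, "fingers": 0}, {"tx": 0, "ty": 0.2, "tz": 2.8, "rx": 0, "ry": 0, "rz": 0, "fingers": 0}, {"tx": 0, "ty": 0, "tz": 2.5, "rx": 0, "ry": 0, "rz": 0, "fingers": 0}, {"tx": 0, "ty": 0, "tz": 0, "rx": 0, "ry": 0, "rz": 0, "fingers": 0}]'

```text
t: 35.88
position: [0.5218, 0.2707, 0.0483]
eef_rot: [-0.022, 1.0, 0.001, 0.0]
force: [-0.9, -0.3, -1.7]
finger_gap: 0.0317
```

```bash
python3 plan.py 520,269,-8,183,20
```

```text
t 35.88 gap 31.7 at [521.8 270.7  48.3] psi -177.5 F [-0.9 -0.3 -1.7] q6 0.3
{"tx":0.06,"ty":-0.06,"tz":1.88,"rx":0.00,"ry":0.00,"rz":-0.00},{"tx":0.06,"ty":-0.06,"tz":1.88,"rx":0.00,"ry":0.00,"rz":-0.00},{"tx":0.06,"ty":-0.06,"tz":1.88,"rx":0.00,"ry":0.00,"rz":-0.00}, # 3
```

Request:
jog_arm --targets '[{"tx": 0.3, "ty": -0.15, "tz": 1.2, "rx": 0, "ry": 0.005, "rz": 0, "fingers": 0}, {"tx": 0.2, "ty": 0, "tz": 1.9, "rx": 0, "ry": 0.005, "rz": 0, "fingers": 0}, {"tx": 0.1, "ty": 0, "tz": 1.8, "rx": 0, "ry": 0, "rz": 0, "fingers": 0}, {"tx": 0, "ty": 0, "tz": 0.4, "rx": 0, "ry": 0, "rz": 0, "fingers": 0}, {"tx": 0, "ty": 0, "tz": 0, "rx": 0, "ry": 0, "rz": 0, "fingers": 0}]'

```text
t: 36.5
position: [0.518, 0.2689, -0.0046]
eef_rot: [-0.021, 1.0, 0.002, -0.003]
force: [0.1, -0.2, -2.0]
finger_gap: 0.032
```

```bash
python3 plan.py 520,269,-9,183,20
```

```text
t 36.5 gap 32.0 at [518.  268.9  -4.6] psi -177.6 F [ 0.1 -0.2 -2. ] q6 0.3
{"tx":-0.20,"ty":-0.00,"tz":0.44,"rx":0.00,"ry":-0.00,"rz":-0.01}, # 1
```

Request:
jog_arm --targets '[{"tx": -0.2, "ty": 0, "tz": 0.4, "rx": 0, "ry": 0, "rz": 0, "fingers": 0}, {"tx": 0, "ty": 0, "tz": 0.1, "rx": 0, "ry": 0, "rz": 0, "fingers": 0.47}, {"tx": 0, "ty": 0, "tz": 0, "rx": 0, "ry": 0, "rz": 0, "fingers": 0.47}, {"tx": 0, "ty": 0, "tz": 0, "rx": 0, "ry": 0, "rz": 0, "fingers": 0.47}, {"tx": 0, "ty": 0, "tz": -2.0, "rx": 0, "ry": 0, "rz": 0, "fingers": 0.47}, {"tx": 0, "ty": 0, "tz": -5.0, "rx": 0, "ry": 0, "rz": 0, "fingers": 0.47}, {"tx": 0, "ty": 0, "tz": -6.0, "rx": 0, "ry": 0, "rz": 0, "fingers": 0.47}, {"tx": 0, "ty": 0, "tz": -3.0, "rx": 0, "ry": 0, "rz": 0, "fingers": 0.47}]'

```text
t: 37.5
position: [0.521, 0.2684, 0.1554]
eef_rot: [-0.021, 1.0, 0.002, -0.002]
force: [-0.6, -0.8, 0.0]
finger_gap: 0.0404
```

```bash
python3 look.py case; python3 plan.py 507,-255,165,175.5|cut -c1-240
```

```text
obj c [534.8 344.6] size [105.4   0.9] long-axis deg 2.7 z 22.3 n 507
   case x,y [  0.3 104.7]
obj c [544.9 134.8] size [106.5   2.3] long-axis deg 2.5 z 22.1 n 947
   case x,y [  -0.7 -105.3]
obj c [520.6 181.3] size [51.7 34. ] long-axis deg 3.6 z 21.1 n 3131
   case x,y [-22.5 -57.6]
obj c [518.  270.4] size [52.2 33.9] long-axis deg 2.2 z 21.2 n 3163
   case x,y [-20.4  31.5]
obj c [568.7 266.6] size [97.5 54.2] long-axis deg -89.8 z 21.2 n 3319
   case x,y [30.1 25.1]
obj c [598.2 176.5] size [74.6  2.3] long-axis deg -87.9 z 22.0 n 625
   case x,y [ 54.8 -66.5]
t 37.55 gap 40.3 at [522.5 268.9 158.8] psi -177.6 F [1.1 1.5 2. ] q6 0.29
{"tx":0.34,"ty":-4.75,"tz":-0.09,"rx":0.00,"ry":-0.00,"rz":0.01},{"tx":0.29,"ty":-4.76,"tz":-0.08,"rx":0.00,"ry":-0.00,"rz":0.01},{"tx":0.24,"ty":-4.76,"tz":-0.08,"rx":0.00,"ry":-0.00,"rz":0.01},{"tx":0.18,"ty":-4.76,"tz":-0.08,"rx":0.00,"r
```

Block3 now seems to touch the rear wall, so it may have been knocked. I'll check that.

```bash
ls -t pics|head -1; python3 - <<'E'
from h import *
import glob
w=np.load("last.npy"); img=cv2.imread(max(glob.glob("pics/case*.png"),key=lambda f:float(f[9:-4]))); cv2.imwrite("pics/v2.png",img)
a=np.radians(3); q=(w[...,:2]*1000-[540,240])@np.array([[np.cos(a),-np.sin(a)],[np.sin(a),np.cos(a)]])
m=(w[...,2]>.0185)&(w[...,2]<.024)&(img.min(2)>150)&(q[...,0]>-8)&(q[...,0]<53)&(abs(q[...,1])<100)
m=big(m); rect(np.dstack([q/1000,w[...,2:]])[m],"block3 in case frame")
E
```

```text
case37.5.png
block3 in case frame c [27.2 -6.5] size [51.5 33.6] long-axis deg -3.9 z 21.2 n 2514
```

View pics/v2.png

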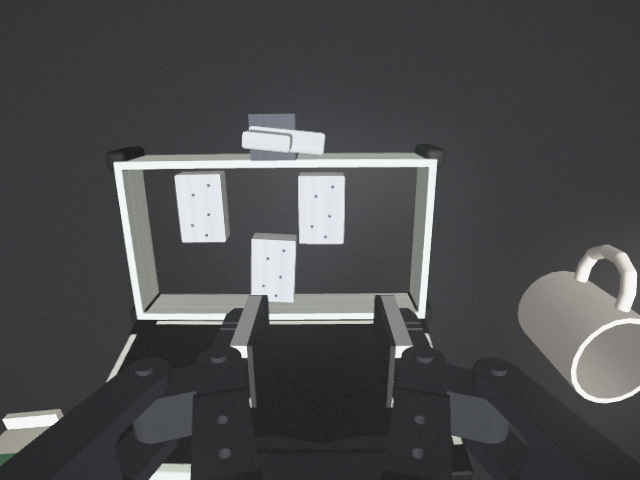

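The view shows three blocks flat and apart in the case. Block3 at (273,267) was knocked about 17 mm but still lies flat inside, which is fine. Next is plate1.

Request:
jog_arm --targets '[{"tx": 0.3, "ty": -4.0, "tz": -0.3, "rx": 0, "ry": 0, "rz": 0.01, "fingers": 0.9}, {"tx": 0.3, "ty": -5.0, "tz": -0.3, "rx": 0, "ry": 0, "rz": 0.01, "fingers": 0.9}, {"tx": 0.2, "ty": -5.0, "tz": -0.3, "rx": 0, "ry": 0, "rz": 0.01, "fingers": 0.9}, {"tx": 0.2, "ty": -5.0, "tz": -0.3, "rx": 0, "ry": 0, "rz": 0.01, "fingers": 0.9}, {"tx": 0.1, "ty": -5.0, "tz": -0.3, "rx": 0, "ry": 0, "rz": 0.02, "fingers": 0.9}, {"tx": 0.1, "ty": -5.0, "tz": -0.2, "rx": 0, "ry": 0, "rz": 0.02, "fingers": 0.9}, {"tx": 0, "ty": -5.0, "tz": -0.1, "rx": 0, "ry": 0, "rz": 0.02, "fingers": 0.9}, {"tx": 0, "ty": -5.0, "tz": 0, "rx": 0, "ry": 0, "rz": 0.01, "fingers": 0.9}]'

```text
t: 38.55
position: [0.513, -0.1288, 0.1785]
eef_rot: [0.031, 0.999, 0.004, 0.006]
force: [0.9, 0.7, -1.3]
finger_gap: 0.077
```

Request:
jog_arm --targets '[{"tx": 0, "ty": -5.0, "tz": 0, "rx": 0, "ry": 0, "rz": 0.01, "fingers": 0.9}, {"tx": 0, "ty": -5.0, "tz": 1.0, "rx": 0, "ry": 0, "rz": 0.01, "fingers": 0.9}, {"tx": 0, "ty": -2.5, "tz": 4.0, "rx": 0, "ry": 0, "rz": 0, "fingers": 0.9}, {"tx": 0, "ty": 0, "tz": 3.0, "rx": 0, "ry": 0, "rz": 0, "fingers": 0.9}, {"tx": 0, "ty": 0, "tz": 0, "rx": 0, "ry": 0, "rz": 0, "fingers": 0.9}]'

```text
t: 39.17
position: [0.505, -0.2627, 0.0971]
eef_rot: [0.045, 0.999, 0.002, 0.009]
force: [-0.4, -0.0, 0.2]
finger_gap: 0.0773
```

```bash
python3 look.py stack 22-36; python3 plan.py 507,-269,50,175.5 507,-269,-2,175.5,17
```

```text
[10174, 17, 18, 20, 18, 15, 60, 15574, 1972, 0, 0, 0, 0, 0, 0, 0, 0, 0, 0, 0, 0, 0, 0, 0, 0, 0, 0, 0, 0, 0, 0, 157]
0.022-0.036 c [ 507.7 -268.9] size [101.4  63.7] long-axis deg -4.3 z 31.2 n 17612
t 39.23 gap 76.9 at [ 505.9 -263.3   98.7] psi 174.8 F [ 0.3 -0.3  0.9] q6 -0.54
{"tx":-0.07,"ty":-0.58,"tz":4.87,"rx":0.00,"ry":0.02,"rz":-0.01}, # 1
{"tx":-0.00,"ty":0.00,"tz":1.30,"rx":-0.00,"ry":-0.00,"rz":-0.00},{"tx":-0.00,"ty":0.00,"tz":1.30,"rx":-0.00,"ry":-0.00,"rz":-0.00},{"tx":-0.00,"ty":0.00,"tz":1.30,"rx":-0.00,"ry":-0.00,"rz":0.00},{"tx":-0.00,"ty":0.00,"tz":1.30,"rx":-0.00,"ry":-0.00,"rz":-0.00}, # 4
```

Request:
jog_arm --targets '[{"tx": 0, "ty": -0.6, "tz": 2.0, "rx": 0, "ry": 0.02, "rz": -0.01, "fingers": 0.9}, {"tx": 0, "ty": 0, "tz": 2.4, "rx": 0, "ry": 0, "rz": 0, "fingers": 0.9}, {"tx": 0, "ty": 0, "tz": 2.4, "rx": 0, "ry": 0, "rz": 0, "fingers": 0.9}, {"tx": 0, "ty": 0, "tz": 2.0, "rx": 0, "ry": 0, "rz": 0, "fingers": 0.9}, {"tx": 0, "ty": 0, "tz": 1.1, "rx": 0, "ry": 0, "rz": 0, "fingers": 0.9}, {"tx": 0, "ty": 0, "tz": 0, "rx": 0, "ry": 0, "rz": 0, "fingers": 0.9}]'

```text
t: 39.98
position: [0.5114, -0.2711, 0.0002]
eef_rot: [0.037, 0.999, -0.002, 0.002]
force: [-0.8, -0.3, -0.0]
finger_gap: 0.0771
```

Request:
jog_arm --targets '[{"tx": 0, "ty": 0, "tz": 0, "rx": 0, "ry": 0, "rz": 0, "fingers": 0}, {"tx": 0, "ty": 0, "tz": 0, "rx": 0, "ry": 0, "rz": 0, "fingers": 0}, {"tx": 0, "ty": 0, "tz": 0, "rx": 0, "ry": 0, "rz": 0, "fingers": 0}]' --grip_force 50

```text
t: 40.35
position: [0.5131, -0.2721, 0.0029]
eef_rot: [0.036, 0.999, -0.003, 0.004]
force: [0.2, -0.2, -0.8]
finger_gap: 0.0622
```

Request:
jog_arm --targets '[{"tx": 0, "ty": 0, "tz": -2.5, "rx": 0, "ry": 0, "rz": 0, "fingers": 0}, {"tx": 0, "ty": 0, "tz": -5.0, "rx": 0, "ry": 0, "rz": 0, "fingers": 0}, {"tx": 0, "ty": 0, "tz": -5.5, "rx": 0, "ry": 0, "rz": 0, "fingers": 0}, {"tx": 0, "ty": 3.0, "tz": -4.5, "rx": 0, "ry": 0, "rz": 0, "fingers": 0}, {"tx": 0.3, "ty": 5.0, "tz": -1.0, "rx": 0, "ry": 0, "rz": -0.03, "fingers": 0}, {"tx": 0.3, "ty": 5.0, "tz": -0.4, "rx": 0, "ry": 0, "rz": -0.04, "fingers": 0}, {"tx": 0.3, "ty": 3.0, "tz": -0.2, "rx": 0, "ry": 0, "rz": -0.02, "fingers": 0}, {"tx": 0, "ty": 0, "tz": 0, "rx": 0, "ry": 0, "rz": 0, "fingers": 0}]'

```text
t: 41.35
position: [0.5112, -0.1075, 0.2013]
eef_rot: [-0.009, 1.0, -0.003, 0.006]
force: [0.9, 0.3, -1.4]
finger_gap: 0.0619
```

```bash
python3 look.py stack 10-30; python3 plan.py 494,-65,140,181 494,-65,90,181
```

```text
[13750, 0, 0, 0, 0, 0, 0, 0, 0, 0, 0, 0, 0, 0, 0, 0, 0, 0, 0, 0, 0, 0, 0, 0, 0, 0, 0, 0, 0, 0, 0, 0]
0.01-0.03 c [ 602.9 -361.1] size [13.4 10.5] long-axis deg -87.7 z 15.2 n 162
t 41.4 gap 62.1 at [ 511.4 -108.5  201.2] psi -179.1 F [-0.   0.5 -0.9] q6 -0.38
{"tx":0.87,"ty":2.21,"tz":3.03,"rx":-0.00,"ry":0.01,"rz":-0.00},{"tx":0.85,"ty":2.20,"tz":3.05,"rx":-0.00,"ry":0.01,"rz":-0.00}, # 2
{"tx":-0.00,"ty":-0.00,"tz":2.50,"rx":0.00,"ry":-0.00,"rz":-0.00},{"tx":-0.00,"ty":-0.00,"tz":2.50,"rx":0.00,"ry":-0.00,"rz":-0.00}, # 2
```

Block1 is absent: the stack mat is bare. Plate1 is held, so I'll place it on the pile.

Request:
jog_arm --targets '[{"tx": 0.6, "ty": 2.1, "tz": 3.0, "rx": 0, "ry": 0.01, "rz": 0, "fingers": 0}, {"tx": 0.6, "ty": 2.1, "tz": 3.0, "rx": 0, "ry": 0.01, "rz": 0, "fingers": 0}, {"tx": 0, "ty": 0.2, "tz": 2.5, "rx": 0, "ry": 0, "rz": 0, "fingers": 0}, {"tx": 0, "ty": 0, "tz": 2.0, "rx": 0, "ry": 0, "rz": 0, "fingers": 0}, {"tx": 0, "ty": 0, "tz": 0, "rx": 0, "ry": 0, "rz": 0, "fingers": 0}]'

```text
t: 42.02
position: [0.5005, -0.0704, 0.0928]
eef_rot: [-0.004, 1.0, -0.005, -0.003]
force: [0.8, -0.9, -0.9]
finger_gap: 0.0619
```

```bash
python3 plan.py 498,-65,66,181,15
```

```text
t 42.02 gap 61.9 at [500.5 -70.4  92.8] psi -179.5 F [ 0.8 -0.9 -0.9] q6 -0.3
{"tx":0.11,"ty":0.28,"tz":1.34,"rx":-0.01,"ry":-0.00,"rz":-0.00},{"tx":0.12,"ty":0.28,"tz":1.34,"rx":-0.01,"ry":-0.00,"rz":-0.00}, # 2
```

Request:
jog_arm --targets '[{"tx": 0.2, "ty": 0.5, "tz": 0.7, "rx": -0.01, "ry": 0, "rz": -0.01, "fingers": 0}, {"tx": 0, "ty": 0, "tz": 0.9, "rx": 0, "ry": 0, "rz": 0, "fingers": 0}, {"tx": 0, "ty": 0, "tz": 0.5, "rx": 0, "ry": 0, "rz": 0, "fingers": 0}, {"tx": 0, "ty": 0, "tz": 0, "rx": 0, "ry": 0, "rz": 0, "fingers": 0}]'

```text
t: 42.52
position: [0.5, -0.0672, 0.0724]
eef_rot: [-0.009, 1.0, -0.0, -0.001]
force: [0.3, -0.2, -1.8]
finger_gap: 0.0623
```

```bash
python3 plan.py 498,-65,63,181,15
```

```text
t 42.52 gap 62.3 at [500.  -67.2  72.4] psi -179.0 F [ 0.3 -0.2 -1.8] q6 -0.31
{"tx":0.20,"ty":0.22,"tz":0.94,"rx":-0.00,"ry":-0.00,"rz":-0.00}, # 1
```

Request:
jog_arm --targets '[{"tx": 0.2, "ty": 0.25, "tz": 0.6, "rx": 0, "ry": 0, "rz": 0, "fingers": 0}, {"tx": 0, "ty": 0, "tz": 0.35, "rx": 0, "ry": 0, "rz": 0, "fingers": 0}, {"tx": 0, "ty": 0, "tz": 0, "rx": 0, "ry": 0, "rz": 0, "fingers": 0.88}, {"tx": 0, "ty": 0, "tz": 0, "rx": 0, "ry": 0, "rz": 0, "fingers": 0.88}, {"tx": 0, "ty": 0, "tz": 0, "rx": 0, "ry": 0, "rz": 0, "fingers": 0.88}, {"tx": 0, "ty": 0, "tz": -3.0, "rx": 0, "ry": 0, "rz": 0, "fingers": 0.88}, {"tx": 0, "ty": 0, "tz": -5.0, "rx": 0, "ry": 0, "rz": 0, "fingers": 0.88}, {"tx": 0, "ty": 0, "tz": -5.0, "rx": 0, "ry": 0, "rz": 0, "fingers": 0.88}]'

```text
t: 43.52
position: [0.4959, -0.0637, 0.1928]
eef_rot: [-0.009, 1.0, 0.001, -0.004]
force: [1.3, 0.0, 1.0]
finger_gap: 0.0754
```

```bash
python3 look.py pile 80-98; python3 - <<'E'
from h import *
img,w=cloud("top"); cv2.imwrite("pics/top2.png",img); np.save("top2.npy",w); print([ (r["extent"],round(r["p"],2)) for r in nets.find_in("top","block4")])
# lid: top edge points
l=w[sel(w,.06,.17,.62,.24,.13)&(w[...,0]>.585)]; 
print("lid span",np.percentile(l,[1,50,99],axis=0).round(3))
for z in (.07,.1,.13,.15): s=l[abs(l[:,2]-z)<.006]; print(z,len(s),s[:,0].mean() if len(s) else 0)
E
python3 plan.py
```

```text
[4198, 11, 2, 8, 4, 0, 71, 261, 66, 7, 6, 11, 0, 15, 42, 188, 10, 10, 10, 8, 10, 6, 12106, 1802, 0, 0, 0, 0, 0, 0, 0, 0]
0.08-0.098 c [493.8 -63.3] size [100.5  64.2] long-axis deg 0.9 z 91.2 n 13924
[([244.0, 223.6, 257.9, 247.3], 0.8), ([265.2, 242.8, 282.8, 268.6], 0.68), ([228.7, 246.0, 243.7, 267.6], 0.54), ([370.1, 260.0, 372.9, 270.3], 0.44)]
lid span [[0.602 0.135 0.062]
 [0.619 0.24  0.119]
 [0.638 0.349 0.158]]
0.07 251 0.6072473359494371
0.1 262 0.6142603234343843
0.13 289 0.6212595049026396
0.15 536 0.6281919143734823
t 43.67 gap 75.2 at [498.5 -64.4 194.6] psi -179.0 F [ 1.  -0.2 -0.5] q6 -0.3
```

View pics/top2.png

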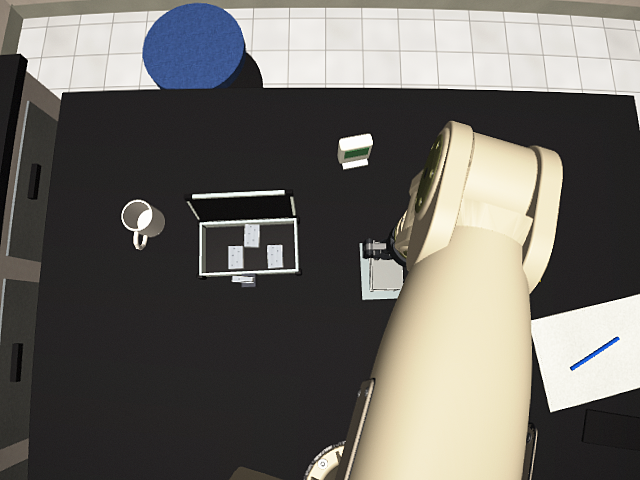

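All three plates are piled within about 2 mm in y and 4 mm in x of the mat's middle. The three blocks lie side by side in the case, and the bystanders are untouched. Now I'll go over behind the open lid with shut fingers.

```bash
python3 plan.py 560,60,215,183 668,222,215,183
```

```text
t 43.67 gap 75.2 at [498.5 -64.4 194.6] psi -179.0 F [ 1.  -0.2 -0.5] q6 -0.3
{"tx":-2.12,"ty":4.11,"tz":-0.69,"rx":-0.00,"ry":-0.00,"rz":-0.01},{"tx":-2.17,"ty":4.09,"tz":-0.68,"rx":-0.00,"ry":-0.00,"rz":-0.01},{"tx":-2.22,"ty":4.06,"tz":-0.68,"rx":-0.00,"ry":-0.00,"rz":-0.01}, # 3
{"tx":-2.91,"ty":3.90,"tz":0.00,"rx":-0.00,"ry":0.00,"rz":-0.00},{"tx":-2.91,"ty":3.90,"tz":0.00,"rx":-0.00,"ry":0.00,"rz":0.00},{"tx":-2.91,"ty":3.90,"tz":0.00,"rx":-0.00,"ry":0.00,"rz":-0.00},{"tx":-2.91,"ty":3.90,"tz":0.00,"rx":-0.00,"ry":0.00,"rz":-0.00}, # 4
```

Request:
jog_arm --targets '[{"tx": -2.1, "ty": 4.1, "tz": -0.9, "rx": 0, "ry": 0, "rz": -0.01, "fingers": 0}, {"tx": -2.2, "ty": 4.1, "tz": -0.9, "rx": 0, "ry": 0, "rz": -0.01, "fingers": 0}, {"tx": -2.2, "ty": 4.1, "tz": -0.9, "rx": 0, "ry": 0, "rz": -0.01, "fingers": 0}, {"tx": -2.9, "ty": 3.9, "tz": -0.2, "rx": 0, "ry": 0, "rz": 0, "fingers": 0}, {"tx": -2.9, "ty": 3.9, "tz": -0.2, "rx": 0, "ry": 0, "rz": 0, "fingers": 0}, {"tx": -2.9, "ty": 3.9, "tz": -0.2, "rx": 0, "ry": 0, "rz": 0, "fingers": 0}, {"tx": -2.9, "ty": 3.9, "tz": 0, "rx": 0, "ry": 0, "rz": 0, "fingers": 0}, {"tx": 0, "ty": 0, "tz": 0, "rx": 0, "ry": 0, "rz": 0, "fingers": 0}]'

```text
t: 44.68
position: [0.6711, 0.229, 0.215]
eef_rot: [-0.022, 1.0, -0.001, -0.007]
force: [-0.3, 0.2, -0.7]
finger_gap: 0.0003
```

```bash
python3 plan.py 670,222,215,183 670,222,118,183,40; python3 -c "
from h import *;print(get_obs()['q'].round(2))"
```

```text
t 44.67 gap 0.3 at [671.1 229.  215. ] psi -177.5 F [-0.3  0.2 -0.7] q6 0.17
{"tx":0.14,"ty":-0.70,"tz":0.00,"rx":-0.00,"ry":-0.01,"rz":-0.01}, # 1
{"tx":-0.00,"ty":0.00,"tz":3.23,"rx":-0.00,"ry":-0.00,"rz":0.00},{"tx":-0.00,"ty":0.00,"tz":3.23,"rx":-0.00,"ry":-0.00,"rz":-0.00},{"tx":-0.00,"ty":0.00,"tz":3.23,"rx":-0.00,"ry":-0.00,"rz":0.00}, # 3
[0.22 0.61 0.52 1.5  0.   0.17]
```

Request:
jog_arm --targets '[{"tx": 0, "ty": 0, "tz": 3.3, "rx": 0, "ry": -0.01, "rz": 0, "fingers": 0}, {"tx": 0, "ty": 0, "tz": 3.3, "rx": 0, "ry": 0, "rz": 0, "fingers": 0}, {"tx": 0, "ty": 0, "tz": 3.2, "rx": 0, "ry": 0, "rz": 0, "fingers": 0}, {"tx": 0, "ty": 0, "tz": 0, "rx": 0, "ry": 0, "rz": 0, "fingers": 0}]'

```text
t: 45.18
position: [0.6672, 0.2263, 0.1099]
eef_rot: [-0.022, 1.0, -0.002, -0.005]
force: [1.3, -0.2, -0.1]
finger_gap: -0.0004
```

Request:
jog_arm --targets '[{"tx": 1.5, "ty": 0, "tz": 0, "rx": 0, "ry": 0, "rz": 0, "fingers": 0}, {"tx": 1.5, "ty": 0, "tz": 0, "rx": 0, "ry": 0, "rz": 0, "fingers": 0}, {"tx": 1.5, "ty": 0, "tz": 0, "rx": 0, "ry": 0, "rz": 0, "fingers": 0}, {"tx": 1.5, "ty": 0, "tz": 0, "rx": 0, "ry": 0, "rz": 0, "fingers": 0}]'

```text
t: 45.68
position: [0.6096, 0.2218, 0.1162]
eef_rot: [-0.02, 1.0, -0.002, -0.001]
force: [1.9, 1.1, -1.0]
finger_gap: 0.0
```

Request:
jog_arm --targets '[{"tx": 1.5, "ty": 0, "tz": 0, "rx": 0, "ry": 0, "rz": 0, "fingers": 0}, {"tx": 1.5, "ty": 0, "tz": 0, "rx": 0, "ry": 0, "rz": 0, "fingers": 0}, {"tx": 1.5, "ty": 0, "tz": -0.3, "rx": 0, "ry": 0, "rz": 0, "fingers": 0}, {"tx": 1.0, "ty": 0, "tz": -0.5, "rx": 0, "ry": 0, "rz": 0, "fingers": 0}, {"tx": 0, "ty": 0, "tz": -3, "rx": 0, "ry": 0, "rz": 0, "fingers": 0}, {"tx": 0, "ty": 0, "tz": -4, "rx": 0, "ry": 0, "rz": 0, "fingers": 0}, {"tx": 0, "ty": 0, "tz": -2, "rx": 0, "ry": 0, "rz": 0, "fingers": 0}]'

```text
t: 46.55
position: [0.5518, 0.2178, 0.2243]
eef_rot: [-0.019, 1.0, -0.001, 0.003]
force: [0.6, -0.3, -0.3]
finger_gap: -0.0002
```

```bash
python3 plan.py 465.5,234.8,170,266
```

```text
t 46.55 gap -0.2 at [551.8 217.8 224.3] psi -177.8 F [ 0.6 -0.3 -0.3] q6 0.2
{"tx":0.95,"ty":0.23,"tz":0.60,"rx":-0.00,"ry":0.00,"rz":-0.16},{"tx":0.90,"ty":0.38,"tz":0.60,"rx":-0.00,"ry":0.00,"rz":-0.16},{"tx":0.83,"ty":0.52,"tz":0.60,"rx":-0.00,"ry":0.00,"rz":-0.16},{"tx":0.74,"ty":0.65,"tz":0.60,"rx":-0.00,"ry":0.00,"rz":-0.16},{"tx":0.62,"ty":0.76,"tz":0.60,"rx":-0.00,"ry":0.00,"rz":-0.16},{"tx":0.49,"ty":0.85,"tz":0.60,"rx":-0.00,"ry":0.00,"rz":-0.16},{"tx":0.35,"ty":0.91,"tz":0.60,"rx":-0.00,"ry":0.00,"rz":-0.16},{"tx":0.19,"ty":0.96,"tz":0.60,"rx":-0.00,"ry":0.00,"rz":-0.16},{"tx":0.04,"ty":0.98,"tz":0.60,"rx":-0.00,"ry":0.00,"rz":-0.16}, # 9
```

Request:
jog_arm --targets '[{"tx": 0.95, "ty": 0.2, "tz": 0, "rx": 0, "ry": 0, "rz": -0.16, "fingers": 0.4}, {"tx": 0.9, "ty": 0.4, "tz": 0, "rx": 0, "ry": 0, "rz": -0.16, "fingers": 0.4}, {"tx": 0.85, "ty": 0.5, "tz": 0, "rx": 0, "ry": 0, "rz": -0.16, "fingers": 0.4}, {"tx": 0.75, "ty": 0.65, "tz": 0, "rx": 0, "ry": 0, "rz": -0.16, "fingers": 0.4}, {"tx": 0.6, "ty": 0.75, "tz": 0, "rx": 0, "ry": 0, "rz": -0.16, "fingers": 0.4}, {"tx": 0.5, "ty": 0.85, "tz": 0, "rx": 0, "ry": 0, "rz": -0.16, "fingers": 0.4}, {"tx": 0.35, "ty": 0.9, "tz": 0, "rx": 0, "ry": 0, "rz": -0.16, "fingers": 0.4}, {"tx": 0.2, "ty": 0.95, "tz": 0, "rx": 0, "ry": 0, "rz": -0.16, "fingers": 0.4}]'

```text
t: 47.55
position: [0.4735, 0.2317, 0.2328]
eef_rot: [-0.628, 0.778, -0.005, 0.007]
force: [-0.1, -0.8, -0.2]
finger_gap: 0.0342
```

Request:
jog_arm --targets '[{"tx": 0, "ty": 1.0, "tz": 0, "rx": 0, "ry": 0, "rz": -0.16, "fingers": 0.4}, {"tx": 0, "ty": 0, "tz": 0, "rx": 0, "ry": 0, "rz": 0, "fingers": 0.4}, {"tx": 0, "ty": 0, "tz": 0, "rx": 0, "ry": 0, "rz": 0, "fingers": 0.4}, {"tx": 0, "ty": 0, "tz": 0, "rx": 0, "ry": 0, "rz": 0, "fingers": 0.4}, {"tx": 0, "ty": 0, "tz": 0, "rx": 0, "ry": 0, "rz": 0, "fingers": 0.4}, {"tx": 0, "ty": 0, "tz": 0, "rx": 0, "ry": 0, "rz": 0, "fingers": 0.4}, {"tx": 0, "ty": 0, "tz": 0, "rx": 0, "ry": 0, "rz": 0, "fingers": 0.4}, {"tx": 0, "ty": 0, "tz": 0, "rx": 0, "ry": 0, "rz": 0, "fingers": 0.4}]'

```text
t: 48.55
position: [0.4639, 0.2334, 0.2346]
eef_rot: [-0.687, 0.726, -0.006, 0.007]
force: [0.1, 0.2, 0.8]
finger_gap: 0.0343
```

```bash
python3 plan.py 465.5,235,100,266; python3 - <<'E'
from h import *
img,w=cloud("wrist"); cv2.imwrite("pics/w7.png",img)
m=sel(w,.068,.09,.465,.236,.03); print(m.sum()); 
if m.any(): rect(w[big(m)],"wing")
s=w[sel(w,.03,.16,.54,.23,.1)&(w[...,0]>.485)]; print("lid z pct",np.percentile(s[:,2],[2,50,98]))
A=np.c_[s[:,:2],np.ones(len(s))]; print("slope",np.linalg.lstsq(A,s[:,2],rcond=None)[0])
E
```

```text
t 48.55 gap 34.3 at [463.9 233.4 234.6] psi -93.1 F [0.1 0.2 0.8] q6 -1.2
{"tx":-0.05,"ty":0.03,"tz":4.49,"rx":-0.01,"ry":0.00,"rz":0.01},{"tx":-0.05,"ty":0.01,"tz":4.49,"rx":-0.01,"ry":0.00,"rz":0.01},{"tx":-0.05,"ty":-0.02,"tz":4.49,"rx":-0.01,"ry":0.00,"rz":0.01}, # 3
451
wing c [465.4 235.8] size [28.   9.6] long-axis deg 87.1 z 77.0 n 451
lid z pct [0.04479077 0.04634772 0.0478797 ]
slope [-0.00071604  0.00117934  0.04647098]
```

View pics/w7.png

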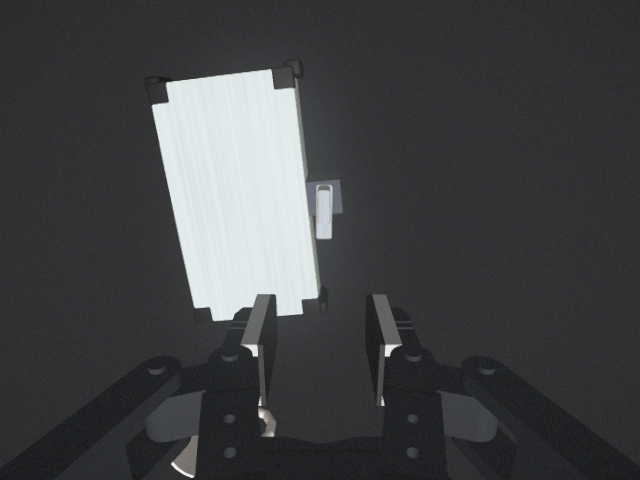

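The view shows the lid shut, flat at 46–48 mm. The turnbutton wing is at (324,212), still along the front. Going down onto the wing.

Request:
jog_arm --targets '[{"tx": -0.1, "ty": -0.1, "tz": 4.5, "rx": -0.01, "ry": 0, "rz": 0, "fingers": 0.4}, {"tx": -0.1, "ty": 0, "tz": 4.5, "rx": -0.01, "ry": 0, "rz": 0, "fingers": 0.4}, {"tx": 0, "ty": 0, "tz": 4.5, "rx": 0, "ry": 0, "rz": 0, "fingers": 0.4}, {"tx": 0, "ty": 0, "tz": 0, "rx": 0, "ry": 0, "rz": 0, "fingers": 0.4}]'

```text
t: 49.1
position: [0.4678, 0.2361, 0.0979]
eef_rot: [-0.687, 0.726, 0.0, 0.002]
force: [0.1, -0.2, -0.1]
finger_gap: 0.0346
```

```bash
python3 plan.py 466,235,42,267,20; python3 - <<'E'
from h import *
img,w=cloud("wrist")
m=sel(w,.068,.09,.465,.236,.03); print(m.sum()); 
if m.any(): rect(w[big(m)],"wing")
E
```

```text
t 49.1 gap 34.6 at [467.8 236.1  97.9] psi -93.1 F [ 0.1 -0.2 -0.1] q6 -1.2
{"tx":0.05,"ty":0.06,"tz":1.86,"rx":-0.00,"ry":0.00,"rz":-0.00},{"tx":0.04,"ty":0.06,"tz":1.86,"rx":-0.00,"ry":0.00,"rz":-0.00},{"tx":0.04,"ty":0.06,"tz":1.86,"rx":-0.00,"ry":0.00,"rz":-0.00}, # 3
1218
wing c [465.4 235.4] size [28.1 10. ] long-axis deg 86.5 z 77.1 n 1218
```

Request:
jog_arm --targets '[{"tx": 0.1, "ty": 0.2, "tz": 1.7, "rx": 0, "ry": 0, "rz": 0, "fingers": 0.4}, {"tx": 0, "ty": 0, "tz": 1.9, "rx": 0, "ry": 0, "rz": 0, "fingers": 0.4}, {"tx": 0, "ty": 0, "tz": 1.6, "rx": 0, "ry": 0, "rz": 0, "fingers": 0.4}, {"tx": 0, "ty": 0, "tz": 0, "rx": 0, "ry": 0, "rz": 0, "fingers": 0.4}]'

```text
t: 49.65
position: [0.4751, 0.2385, 0.056]
eef_rot: [-0.687, 0.726, -0.004, 0.01]
force: [-0.5, -0.1, 0.5]
finger_gap: 0.0342
```

Request:
jog_arm --targets '[{"tx": 0, "ty": 0, "tz": 0, "rx": 0, "ry": 0, "rz": 0, "fingers": 0}, {"tx": 0, "ty": 0, "tz": 0, "rx": 0, "ry": 0, "rz": 0, "fingers": 0}, {"tx": 0, "ty": 0, "tz": 0, "rx": 0, "ry": 0, "rz": 0, "fingers": 0}, {"tx": 0, "ty": 0, "tz": 0, "rx": 0, "ry": 0, "rz": 0, "fingers": 0}]' --grip_force 40

```text
t: 50.15
position: [0.4654, 0.2393, 0.0571]
eef_rot: [-0.688, 0.725, 0.003, 0.005]
force: [0.9, 0.1, -7.5]
finger_gap: 0.0069
```

```bash
python3 plan.py 466,235,42,183,20
```

```text
t 50.15 gap 6.9 at [465.4 239.3  57.1] psi -93.0 F [ 0.9  0.1 -7.5] q6 -1.2
{"tx":0.05,"ty":-0.01,"tz":0.17,"rx":0.00,"ry":0.00,"rz":0.16},{"tx":0.05,"ty":-0.02,"tz":0.17,"rx":0.00,"ry":0.00,"rz":0.16},{"tx":0.04,"ty":-0.02,"tz":0.17,"rx":0.00,"ry":0.00,"rz":0.16},{"tx":0.04,"ty":-0.03,"tz":0.17,"rx":0.00,"ry":0.00,"rz":0.16},{"tx":0.03,"ty":-0.04,"tz":0.17,"rx":0.00,"ry":0.00,"rz":0.16},{"tx":0.03,"ty":-0.04,"tz":0.17,"rx":0.00,"ry":0.00,"rz":0.16},{"tx":0.02,"ty":-0.04,"tz":0.17,"rx":0.00,"ry":0.00,"rz":0.16},{"tx":0.01,"ty":-0.05,"tz":0.17,"rx":0.00,"ry":0.00,"rz":0.16},{"tx":0.00,"ty":-0.05,"tz":0.17,"rx":0.00,"ry":0.00,"rz":0.16}, # 9
```

The grip is only at the wing's top. I'll reopen, go lower and grip again.

Request:
jog_arm --targets '[{"tx": 0, "ty": 0, "tz": 0, "rx": 0, "ry": 0, "rz": 0, "fingers": 0.4}, {"tx": 0, "ty": 0, "tz": 0, "rx": 0, "ry": 0, "rz": 0, "fingers": 0.4}, {"tx": 0.3, "ty": 0, "tz": 0.6, "rx": 0, "ry": 0.01, "rz": 0, "fingers": 0.4}, {"tx": 0, "ty": 0, "tz": 0.6, "rx": 0, "ry": 0, "rz": 0, "fingers": 0.4}, {"tx": 0, "ty": 0, "tz": 0, "rx": 0, "ry": 0, "rz": 0, "fingers": 0.4}]'

```text
t: 50.78
position: [0.4684, 0.2367, 0.0467]
eef_rot: [-0.688, 0.725, -0.002, 0.004]
force: [-1.0, -0.0, -0.0]
finger_gap: 0.0344
```

```bash
python3 plan.py 466,235,42,267,20; python3 - <<'E'
from h import *
o=get_obs();print(o["eef_rot"].round(4),o["q"].round(3))
img,w=cloud("wrist")
m=sel(w,.068,.09,.465,.236,.03); print(m.sum()); 
if m.any(): rect(w[big(m)],"wing")
E
```

```text
t 50.77 gap 34.4 at [468.4 236.7  46.7] psi -93.0 F [-1. -0. -0.] q6 -1.2
{"tx":0.18,"ty":0.23,"tz":0.47,"rx":-0.01,"ry":0.00,"rz":-0.00}, # 1
[-0.6882  0.7255 -0.0023  0.0037] [ 3.150e-01  3.200e-01 -3.690e-01  8.730e-01 -1.000e-03 -1.203e+00]
4584
wing c [465.3 235.6] size [28.4 10. ] long-axis deg 86.2 z 77.1 n 2091
```

Request:
jog_arm --targets '[{"tx": 0.15, "ty": 0.25, "tz": 0.5, "rx": -0.01, "ry": 0, "rz": 0, "fingers": 0.4}, {"tx": 0, "ty": 0, "tz": 0, "rx": 0, "ry": 0, "rz": 0, "fingers": 0}, {"tx": 0, "ty": 0, "tz": 0, "rx": 0, "ry": 0, "rz": 0, "fingers": 0}, {"tx": 0, "ty": 0, "tz": 0, "rx": 0, "ry": 0, "rz": 0, "fingers": 0}, {"tx": 0, "ty": 0, "tz": 0, "rx": 0, "ry": 0, "rz": 0, "fingers": 0}]' --grip_force 40

```text
t: 51.45
position: [0.4651, 0.2354, 0.0419]
eef_rot: [-0.688, 0.725, 0.002, -0.0]
force: [-0.6, -0.6, -0.4]
finger_gap: 0.0092
```

```bash
python3 plan.py 465.5,235,42,183,20
```

```text
t 51.45 gap 9.2 at [465.1 235.4  41.9] psi -93.0 F [-0.6 -0.6 -0.4] q6 -1.21
{"tx":0.00,"ty":-0.00,"tz":-0.00,"rx":0.00,"ry":-0.00,"rz":0.16},{"tx":0.00,"ty":-0.01,"tz":-0.00,"rx":0.00,"ry":-0.00,"rz":0.16},{"tx":0.00,"ty":-0.01,"tz":-0.00,"rx":0.00,"ry":-0.00,"rz":0.16},{"tx":0.00,"ty":-0.01,"tz":-0.00,"rx":0.00,"ry":-0.00,"rz":0.16},{"tx":0.00,"ty":-0.01,"tz":-0.00,"rx":0.00,"ry":-0.00,"rz":0.16},{"tx":-0.00,"ty":-0.01,"tz":-0.00,"rx":0.00,"ry":-0.00,"rz":0.16},{"tx":-0.00,"ty":-0.01,"tz":-0.00,"rx":0.00,"ry":-0.00,"rz":0.16},{"tx":-0.00,"ty":-0.01,"tz":-0.00,"rx":0.00,"ry":-0.00,"rz":0.16},{"tx":-0.00,"ty":-0.00,"tz":-0.00,"rx":0.00,"ry":-0.00,"rz":0.16}, # 9
```

Gripped well on the axis, with a gap of 9.2 mm. Turning clockwise.

Request:
jog_arm --targets '[{"tx": 0, "ty": 0, "tz": 0, "rx": 0, "ry": 0, "rz": 0.16, "fingers": 0}, {"tx": 0, "ty": 0, "tz": 0, "rx": 0, "ry": 0, "rz": 0.16, "fingers": 0}, {"tx": 0, "ty": 0, "tz": 0, "rx": 0, "ry": 0, "rz": 0.16, "fingers": 0}, {"tx": 0, "ty": 0, "tz": 0, "rx": 0, "ry": 0, "rz": 0.16, "fingers": 0}, {"tx": 0, "ty": 0, "tz": 0, "rx": 0, "ry": 0, "rz": 0.16, "fingers": 0}]'

```text
t: 52.08
position: [0.4656, 0.2351, 0.0419]
eef_rot: [-0.34, 0.94, 0.001, -0.001]
force: [-1.1, 0.1, 0.5]
finger_gap: 0.0089
```

```bash
python3 plan.py 465.5,235,42,183.5,20
```

```text
t 52.08 gap 8.9 at [465.6 235.1  41.9] psi -140.3 F [-1.1  0.1  0.5] q6 -0.38
{"tx":0.00,"ty":0.00,"tz":-0.00,"rx":0.00,"ry":-0.00,"rz":0.16},{"tx":0.00,"ty":-0.00,"tz":-0.00,"rx":0.00,"ry":-0.00,"rz":0.16},{"tx":0.00,"ty":-0.00,"tz":-0.00,"rx":0.00,"ry":-0.00,"rz":0.16},{"tx":0.00,"ty":-0.00,"tz":-0.00,"rx":0.00,"ry":-0.00,"rz":0.16}, # 4
```

Request:
jog_arm --targets '[{"tx": 0, "ty": 0, "tz": 0, "rx": 0, "ry": 0, "rz": 0.16, "fingers": 0}, {"tx": 0, "ty": 0, "tz": 0, "rx": 0, "ry": 0, "rz": 0.16, "fingers": 0}, {"tx": 0, "ty": 0, "tz": 0, "rx": 0, "ry": 0, "rz": 0.16, "fingers": 0}, {"tx": 0, "ty": 0, "tz": 0, "rx": 0, "ry": 0, "rz": 0.14, "fingers": 0}, {"tx": 0, "ty": 0, "tz": 0, "rx": 0, "ry": 0, "rz": 0.03, "fingers": 0}]'

```text
t: 52.7
position: [0.4658, 0.2346, 0.0419]
eef_rot: [-0.012, 1.0, 0.0, -0.001]
force: [-0.2, -0.5, 0.8]
finger_gap: 0.0089
```

```bash
python3 plan.py; python3 -c "
from h import *;print(get_obs()['wrist_torque'])"
```

```text
t 52.7 gap 8.9 at [465.8 234.6  41.9] psi -178.7 F [-0.2 -0.5  0.8] q6 0.29
[-0.03483665  0.14948922  0.53442912]
```

Request:
jog_arm --targets '[{"tx": 0, "ty": 0, "tz": 0, "rx": 0, "ry": 0, "rz": -0.02, "fingers": 0.4}, {"tx": 0, "ty": 0, "tz": 0, "rx": 0, "ry": 0, "rz": 0, "fingers": 0.4}, {"tx": 0, "ty": 0, "tz": 0, "rx": 0, "ry": 0, "rz": 0, "fingers": 0.4}, {"tx": 0, "ty": 0, "tz": -2, "rx": 0, "ry": 0, "rz": 0, "fingers": 0.4}, {"tx": 0, "ty": 0, "tz": -5, "rx": 0, "ry": 0, "rz": 0, "fingers": 0.4}, {"tx": 0, "ty": 0, "tz": -6, "rx": 0, "ry": 0, "rz": 0, "fingers": 0.4}, {"tx": 0, "ty": 0, "tz": -6, "rx": 0, "ry": 0, "rz": 0, "fingers": 0.4}, {"tx": 0, "ty": 0, "tz": 0, "rx": 0, "ry": 0, "rz": 0, "fingers": 0.4}]'

```text
t: 53.7
position: [0.466, 0.2343, 0.2369]
eef_rot: [-0.025, 1.0, 0.0, -0.001]
force: [1.4, -0.6, 0.3]
finger_gap: 0.0342
```

```bash
python3 plan.py; python3 - <<'E'
from h import *
img,w=cloud("wrist"); cv2.imwrite("pics/w8.png",img)
rect(w[big(sel(w,.068,.09,.465,.236,.03))],"wing")
s=w[sel(w,.03,.16,.55,.23,.09)&(w[...,0]>.52)]; print("lid z",np.percentile(s[:,2],[2,50,98]))
img,w=cloud("top"); cv2.imwrite("pics/top3.png",img)
rect(w[big(sel(w,.08,.1,.491,-.065,.08))],"pile top")
img,w=cloud("side"); cv2.imwrite("pics/side3.png",img)
a=cv2.imread("pics/top3.png")[100:320,100:500]; b=cv2.imread("pics/w8.png")
cv2.imwrite("pics/fin.png",np.vstack([a,cv2.resize(b,(400,300))]))
E
```

```text
t 53.7 gap 34.2 at [466.  234.3 236.9] psi -177.1 F [ 1.4 -0.6  0.3] q6 0.26
wing c [464.6 235.9] size [27.6  9.7] long-axis deg 2.9 z 76.9 n 454
lid z [0.04478776 0.04626178 0.04774378]
pile top c [495.1 -64.1] size [100.5  64.8] long-axis deg 1.1 z 92.6 n 1467
```

View pics/fin.png

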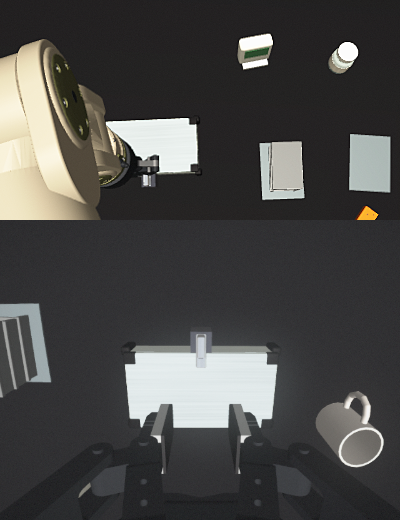

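View pics/side3.png

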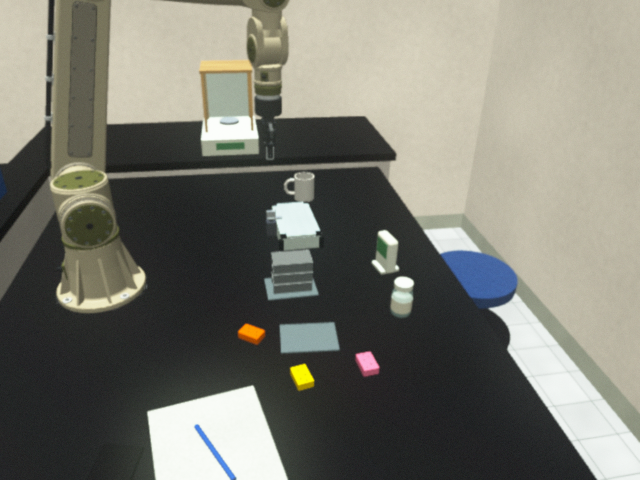

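The pictures show the lid shut with the turnbutton's bar across it, the three plates piled on the mat at (292,275), and a bare stack mat. The decoys and bystanders are where they were. Handing in.

```bash
python3 -c "
from station import ctrl; print(ctrl.finish_job())"
```

```text
the job is handed in; nothing more can be done
None
```

I took the stack apart, put everything away, closed and secured the case, and handed the job in at about 54 s of robot time. No verdict was reported.

**Blocks:** Block2, block3 and block4 lay flat and apart on the case floor when last measured, before the lid was shut. I did not check inside again afterwards. Block1 was absent: nothing was on the mat under plate1.

**Plates:** All three are piled on the empty mat. Each was measured within about 4 mm of the mat's middle as it was placed, with long sides within 2° of the mat's. A last look from the top camera put the pile about 4–5 mm off centre.

**Lid and turnbutton:** The lid surface is flat at its shut height. The turnbutton's wing points at 2.9°, against about 3° for straight across the lid, so it is at its stop.

**Bystanders:** The meter, jar and mug look unmoved in the last pictures; I did not measure them.

**What went wrong or disagreed:**
- My first grasp missed because the fingertips sit about 20 mm farther back than I took from the stated tool point. I corrected for this from the depth images.
- Block3 was found shifted about 17 mm inside the case after I had placed it. It was still flat and clear of the others, so I left it.
- My first grip on the turnbutton was too high, so I gripped it again lower.

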